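Screw the twist cap back onto the tea caddy

TASK

The tea caddy on the console stands open: take its aluminium twist cap from the wooden tray, set it on the caddy's neck and screw it fully home, then let go. Find the thread start by feel: turn the cap backward (anticlockwise from above) under light pressure until it drops, then screw it forward (clockwise) to its stop, and never force it. Leave the cups and the other things on the console standing where they are.

Things in the scene. Friction and masses are not known exactly. Their poses are not given: they have to be found in the camera images.
- cap: Loose aluminium twist cap, upright on the wooden tray: round, 65 mm across, 31 mm high, about 120 g, open below, with a straight grip bar across its flat top. Origin: centre of the underside (open rim), z up. Inside, four round pins 4 mm thick point inward along its +x, -x, +y, -y: centres 5 mm above the rim, tips on a 47 mm circle.
- cap_bar (a point): Middle of the cap's grip bar, on the cap's axis 44 mm above its rim; axes as the cap's. The bar is 46 mm long (x), 14 mm thick (y), 26 mm high, from the cap's flat top at 31 mm to 57 mm above the rim.
- caddy: Round aluminium tea caddy, 84 mm across, fixed to the console in a square wooden holder (110 mm wide, 45 mm high); shoulder 105 mm up. Origin: centre of its underside, z up. THE THREAD'S ANGLE ABOUT THE AXIS IS UNKNOWN and is not the caddy's yaw; it repeats every 90 degrees. Cap and caddy must never bear on each other with more than 35 N.
- caddy_neck (a point): On the caddy's axis, level with the ridge tops, 123 mm above its origin. Neck 44 mm across, ridges 56 mm across; sideways play of the cap 1.5 mm. Each quarter, going anticlockwise seen from above: an upright stop post (4.5 degrees, rising 5.5 mm over the ridge), a level-topped ridge (67.5 degrees), an open thread start (18 degrees; a pin fills 8.5).
- caddy_mouth (a point): Centre of the neck's mouth, 132 mm above the caddy's origin; the neck tapers from 44 to 34 mm across above the ridges and guides the cap. Height of the cap's origin above the caddy's: 120 mm with its pins on the ridges (about 125 on the posts' round tops), 112 mm when dropped into the thread starts, 107.3 mm fully home.
- caddy_shoulder (a point): Shoulder centre, 105 mm above the caddy's origin. On a ridge, turning clockwise jams a pin on a post; anticlockwise, within 72 degrees, it falls into the start (it may land there at once), free there for up to 9 degrees more. Then clockwise: under the ridge, down a ramp (4.5 mm over 45 degrees; it must be turned; rigid, no spring), level to the stop: 67 to 77 degrees in all.
- tray: The wooden tray, 150 mm (x) by 370 mm (y), rim 18 mm high, floor 7 mm thick, fixed to the console; origin centre of its underside. The cap and the two cups stand on its three places, 115 mm apart along its y, in any order.
- cup_a: A white ceramic cup without handle, 68 mm across, 56 mm high, on the tray; origin centre of its underside.
- cup_b: A second cup like it on the tray; origin centre of its underside.
- candy_tray: Gold plastic candy tray with domed cover, 230 mm across, 134 mm high, at the far side; origin centre of its underside.
- pitcher: Glass pitcher, 112 mm across with a handle, 190 mm high, at the far side; origin centre of its underside.
- jar: Amber glass jar, 72 mm across, 100 mm high, at the far side; origin centre of its underside.
- scoop: Steel spoon with a wooden handle, 150 mm long, lying at the robot's right; origin at its underside.
Things that resemble listed ones, but are neither listed nor needed, are in the scene too. What is shaped like the cap but blue is not meant.

How it is judged:
At the end, for the whole second after the job is handed in: The cap sits fully home on the caddy's neck: its underside within 1.2 mm of the home height (107.3 mm above the caddy's underside), centred within 4 mm, level within 0.06 rad, at rest and released; both cups still upright (z of cap in the frame of caddy between 0.1055 and 0.1085 m and horizontal distance between cap and caddy below 0.004 m and angle between cap's own z axis and vertical below 0.06 rad and linear speed of cap below 0.01 m/s and angle between each of cup_a, cup_b's own z axis and vertical below 0.15 rad); the robot touches nothing.
It fails at once if the cap is forced: more than 35 N between cap and caddy (contact force between cap and caddy above 35 N).
It fails at once if a cup is shifted more than 40 mm or tipped (distance of any of cup_a, cup_b from where it was at the start of the episode above 0.04 m or angle between any of cup_a, cup_b's own z axis and vertical above 0.5 rad).
It fails at once if the candy tray, pitcher, jar or spoon is shifted more than 40 mm (distance of any of candy_tray, pitcher, jar, scoop from where it was at the start of the episode above 0.04 m).
It also fails if it takes over 72 s, if anything falls off the work surface, if the arm or the gripper's body presses on something with over 40 N, if the wrist force passes 120 N, or if a joint passes its speed limit or range.

ROBOT

A 6-joint arm with a two-finger parallel gripper is mounted at the origin on the work surface. World frame = base frame: x ahead of the robot, y to its left, z up, the work surface at z = 0. Lengths are in m, angles in rad, forces in N, time in s.
With the tool pointing down it reaches from about 0.275 to 0.725 m from the base axis. Payload 5.6 kg.
Tool frame: the origin (TCP) lies midway between the tips of the shut fingers; the grasp point (between the pads) lies 19 mm behind it (ctrl.grasp_offset is the distance from the TCP to the grasp point, in m); z points along the fingers, y is the direction in which the jaws open and shut (so a half turn about z gives the same grasp; the last joint's range is limited). The gripper opens to 85 mm and grips with 20 to 120 N. Pads are 22 mm wide; open, the fingers measure 114 mm over their backs; the gripper's body (76 mm by 85 mm) begins 54 mm behind the grasp point. The pads swing forward as they close: fully open they stand 13 mm farther back than shut.
Start: joints at [-0.923, 0.255, 0.108, 0, -1.424, -0.285], TCP at [0.195, -0.514, 0.198] pointing down, gripper open.
Joint ranges: [-2.95, 2.95], [-1.21, 1.97], [-1.09, 1.5], [-2.87, 1.71], [-2.94, -0.07], [-3.05, 3.05]. Speed limits (rad/s): [2.57, 2.57, 3.14, 3.14, 3.14, 3.14].

INTERFACE

Orientations are given as a rotation vector (axis times angle).
In Python, from workcell import ctrl gives the robot as it stands. The module is installed in compiled form; this text tells all that it offers.
- The arm moves only by the shell command python3 -m jog 'ROWS' [FORCE]. ROWS is JSON, a list of rows, each an object of numbers: "dx", "dy", "dz": the shift along the tool's x, y, z each as a share of 250 mm, from -1 to 1; "rx", "ry", "rz": the turn, a rotation vector about the tool's x, y, z each as a share of 60 degrees, from -1 to 1; "hand": the opening, from 0 (shut) to 1 (fully open). In form: [{"dx": .., "dy": .., "dz": .., "rx": .., "ry": .., "rz": .., "hand": ..}, ...]. A call has 1 to 8 rows; each row is the pose to reach, as a shift and turn from the pose commanded when the call began, along the tool's axes at that moment; what a row does not reach only later rows make up. A row lasts 1/12 s, in which the tool goes at most 41.7 mm and 7.16 degrees, less where a joint would pass 70% of its speed; a pose out of reach is approached as far as the arm can. A call with a number of a shift or a turn outside -1 to 1 is refused whole. A call with a gripper value outside its range is refused whole. The fingers move at their own pace and stop on an object; FORCE is the grip in N (left out, the last holds). Time passes only in rows, so rows that repeat a pose let the fingers close. It gives the time, the measured TCP pose, the force and the opening at its end, in the units of the state.
- ctrl.get_state(): the state, without advancing time (a new reading comes with each control period).
- ctrl.capture(name): name is "scene" or "top"; returns (picture, depth): 400x640x3 uint8, blue, green, red; 400x640 float32, m along the optical axis (not along the pixel's ray), 0 where there is no reading.
- ctrl.calibration(name): a dict with "fx", "fy", "cx", "cy" (pixels), "eye" and "orientation" of the camera in the world. Camera axes: x right, y down, z forward; pixel columns grow to the right and rows downward; lengths in m; the calibration is good to about 2 mm. A picture is of the moment at which its call begins. calibration takes no time and is no camera call.
- ctrl.close_job(): hands the job in, once; it reports no verdict.
The state is a dict: "time_s": time; "joint_pos": joint angles; "joint_velocities": joint speeds; "joint_torque": joint torques, N m; "tcp_pos": TCP position; "tool_rot": TCP orientation; "wrist_force": force on the tool from outside, world axes, zero at the start; "wrist_torque": the same for the moment, N m; "grip_width": finger opening in m.
Only numpy, scipy, OpenCV 4.12 (cv2) and the standard library are available. Lean on these libraries where they do the work, as an engineer would, in place of code of your own. Each camera call takes 0.05 s, during which the arm holds its last target.

## Working session

There is one attempt and no reset: what is moved stays moved. The work goes in short steps, Python scripts to look and compute and a shell command to move; the robot and the scene stay as the last step left them, time stands still between calls to the robot, and variables do not carry over. Pictures are saved under pics/ and viewed, and the job is handed in when it is done.

```bash
mkdir -p pics
python3 - <<'E'
from workcell import ctrl
import cv2,numpy as np
print(ctrl.get_state()); print(ctrl.grasp_offset)
for n in("scene","top"):
    p,d=ctrl.capture(n); cv2.imwrite(f"pics/{n}0.png",p); np.savez(f"pics/{n}0.npz",p=p,d=d); print(n,ctrl.calibration(n))
E
```

```text
{'time_s': 0.0, 'joint_pos': array([-9.23389551e-01,  2.55789308e-01,  1.07050265e-01, -4.65981798e-04,
       -1.42391971e+00, -2.84602216e-01]), 'joint_velocities': array([-0.00042756,  0.00040139,  0.00209869,  0.00044239, -0.0004647 ,
        0.00020143]), 'joint_torque': array([-1.54916083e-04, -3.86634135e+01,  2.37936205e+01,  5.36512166e+00,
       -6.10665258e-03, -5.06317292e-06]), 'tcp_pos': array([ 0.19505527, -0.51366846,  0.19719298]), 'tool_rot': array([ 5.66588708e-01, -3.08964438e+00, -2.93844682e-03]), 'wrist_force': array([ 0.39156827, -0.17753112,  0.26328663]), 'wrist_torque': array([0.01974745, 0.04854629, 0.0097092 ]), 'grip_width': 0.0852036347048521}
0.0187
scene {'fx': 388.08920788174726, 'fy': 388.08920788174726, 'cx': 313.72921216362045, 'cy': 202.2328693952062, 'eye': array([ 1.07267566, -0.79176685,  0.8449913 ]), 'orientation': array([-2.16144023, -0.65883709,  0.2915064 ])}
top {'fx': 469.8600213058862, 'fy': 469.8600213058862, 'cx': 319.8168130427719, 'cy': 197.39732336676866, 'eye': array([ 0.3345869 , -0.04370666,  1.55682576]), 'orientation': array([-2.13639264,  2.13640385, -0.1722601 ])}
```

View pics/scene0.png

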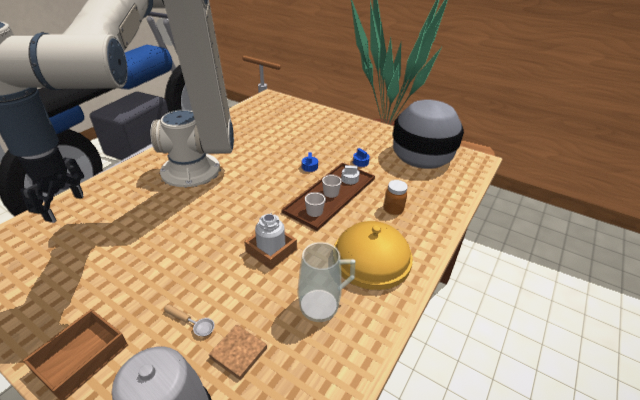

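View pics/top0.png

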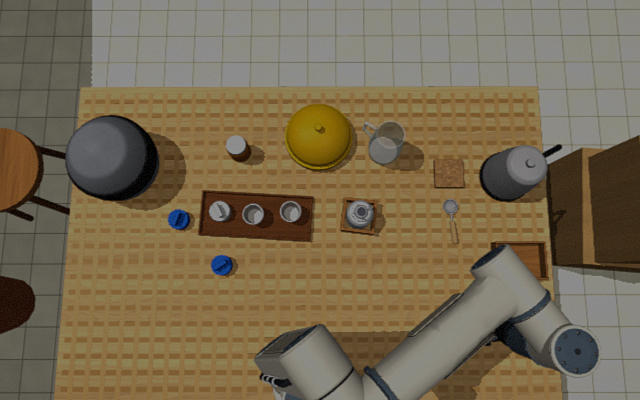

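Candidates for the cap: top (219,211), a silver disc with a bar on the tray, and the blue ones at (179,220) and (222,265), which are excluded by colour. The cups are at (254,215) and (291,211), and the caddy is at (360,213). Next is an enlarged crop to confirm.

Run:
```python
import cv2,numpy as np
p=cv2.imread("pics/top0.png");s=cv2.imread("pics/scene0.png")
a=cv2.resize(p[185:245,195:275],None,fx=5,fy=5,interpolation=2)
b=cv2.resize(p[185:245,325:405],None,fx=5,fy=5,interpolation=2)
c=cv2.resize(s[150:210,320:400],None,fx=5,fy=5,interpolation=2)
d=cv2.resize(s[205:265,235:315],None,fx=5,fy=5,interpolation=2)
cv2.imwrite("pics/crop0.png",np.vstack([np.hstack([a,b]),np.hstack([c,d])]))
```

```text
(no output)
```

View pics/crop0.png

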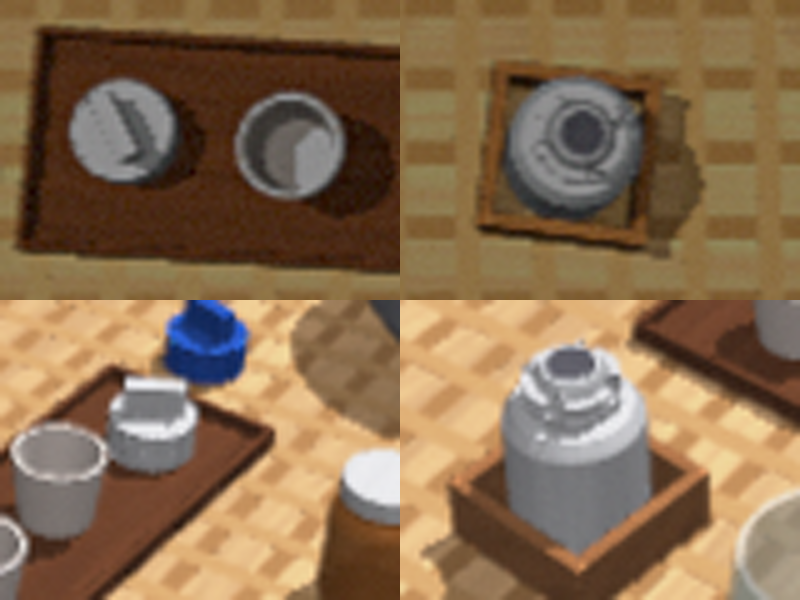

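The crop shows a silver cap with a grip bar at top (219.6,211). The caddy, with its neck open, is at about (360.5,213). Now to measure both from depth and rays.

```bash
cat > h.py <<'E'
import numpy as np,cv2
from scipy.spatial.transform import Rotation as R
from workcell import ctrl
def cloud(n,d):
    c=ctrl.calibration(n); v,u=np.mgrid[0:d.shape[0],0:d.shape[1]]
    P=np.stack([(u-c["cx"])/c["fx"]*d,(v-c["cy"])/c["fy"]*d,d],-1)
    W=P@R.from_rotvec(c["orientation"]).as_matrix().T+c["eye"]
    W[d<=0]=np.nan
    return W
def ray(n,u,v,z):
    c=ctrl.calibration(n); r=R.from_rotvec(c["orientation"]).as_matrix()@np.array([(u-c["cx"])/c["fx"],(v-c["cy"])/c["fy"],1])
    return c["eye"]+r*(z-c["eye"][2])/r[2]
E
python3 - <<'E'
from h import *
for n in("top","scene"):
    f=np.load(f"pics/{n}0.npz"); W=cloud(n,f["d"]); X=W.reshape(-1,3)
    print(n,W[211,219] if n=="top" else W[174,350])
    c0=ray("top",219.6,211.2,0.038); k0=ray("top",360.5,213,0.125); print(c0,k0)
    def near(c,r): return X[(np.hypot(X[:,0]-c[0],X[:,1]-c[1])<r)]
    q=near(c0,.045); print("cap zhist",np.histogram(q[:,2],np.arange(0,.08,.005)))
    b=q[q[:,2]>.05]; print("bar",b.mean(0),len(b), "axis",np.linalg.svd(b[:,:2]-b[:,:2].mean(0))[2][0],b.max(0)-b.min(0), np.percentile(b[:,2],90))
    t=b[b[:,2]>np.percentile(b[:,2],95)-.005]; print("bartop",t.mean(0),len(t),np.linalg.svd(t[:,:2]-t[:,:2].mean(0))[2][0])
    t=q[(q[:,2]>.033)&(q[:,2]<.043)]; print("disc",(t.min(0)+t.max(0))/2,t.max(0)-t.min(0))
    q=near(k0,.05); print("cad zhist",np.histogram(q[:,2],np.arange(0,.16,.005)))
    t=q[q[:,2]>.125]; print("neck",t.mean(0),(t.min(0)+t.max(0))/2,t.max(0)-t.min(0),len(t))
E
```

```text
top [0.53471241 0.28145417 0.06264224]
[0.53735511 0.28483708 0.038     ] [ 0.52013771 -0.16696244  0.125     ]
cap zhist (array([ 67, 108,  46,   5,   3,   9,  50, 128,  73,   7,   3,   8,  35,
        20,   2]), array([0.   , 0.005, 0.01 , 0.015, 0.02 , 0.025, 0.03 , 0.035, 0.04 ,
       0.045, 0.05 , 0.055, 0.06 , 0.065, 0.07 , 0.075]))
bar [0.53876753 0.28699015 0.06302331] 68 axis [-0.88243663 -0.47043128] [0.04236041 0.03011636 0.02195101] 0.06656012409306486
bartop [0.53830749 0.28742216 0.0653247 ] 41 [-0.88878515 -0.45832407]
disc [0.53947737 0.28759248 0.03797732] [0.0629945  0.06524534 0.00972081]
cad zhist (array([ 32,  10,  10,   3,   5,   3,   4,  14,  28,  27,  10,   5,   5,
         5,   5,   6,   3,   5,  30,  54, 102,  89,  25,  20,  51,  83,
        80,  18,   0,   0,   0]), array([0.   , 0.005, 0.01 , 0.015, 0.02 , 0.025, 0.03 , 0.035, 0.04 ,
       0.045, 0.05 , 0.055, 0.06 , 0.065, 0.07 , 0.075, 0.08 , 0.085,
       0.09 , 0.095, 0.1  , 0.105, 0.11 , 0.115, 0.12 , 0.125, 0.13 ,
       0.135, 0.14 , 0.145, 0.15 , 0.155]))
neck [ 0.52284484 -0.16611094  0.13062029
[... 533 characters left out ...]
 [0.54428406 0.28777559 0.06306915] 33 [0.90226091 0.4311905 ]
disc [0.54125464 0.28763724 0.03795151] [0.06543813 0.0638635  0.00976941]
cad zhist (array([  1,   1,   2,   3,   8,  12,  18,  31,  67,  36,  35,  35,  35,
        40,  39,  35,  32,  41,  58,  61, 117,  51,  32,  21,  89,  48,
        77,   0,   0,   0,   0]), array([0.   , 0.005, 0.01 , 0.015, 0.02 , 0.025, 0.03 , 0.035, 0.04 ,
       0.045, 0.05 , 0.055, 0.06 , 0.065, 0.07 , 0.075, 0.08 , 0.085,
       0.09 , 0.095, 0.1  , 0.105, 0.11 , 0.115, 0.12 , 0.125, 0.13 ,
       0.135, 0.14 , 0.145, 0.15 , 0.155]))
neck [ 0.52823856 -0.1689359   0.13034804] [ 0.52612088 -0.16685731  0.12992219] [0.0483412  0.05151478 0.00933627] 125
```

```bash
cat >> h.py <<'E'
def rel(xyz=None,yaw=None):
    "shares to bring TCP to xyz, tool x axis to world yaw deg, pointing exactly down; fracs of 250mm / 60deg"
    s=ctrl.get_state(); r=R.from_rotvec(s["tool_rot"]); d=np.zeros(3)
    if xyz is not None: d=r.inv().apply(np.array(xyz)-s["tcp_pos"])/.25
    x=r.as_matrix()[:,0]; cy=np.degrees(np.arctan2(x[1],x[0]))
    if yaw is None: yaw=cy
    c,sn=np.cos(np.radians(yaw)),np.sin(np.radians(yaw))
    T=R.from_matrix(np.array([[c,sn,0],[sn,-c,0],[0,0,-1]]))
    rv=np.degrees((r.inv()*T).as_rotvec())/60
    print("t",round(s["time_s"],2),"tcp",s["tcp_pos"].round(4),"yaw",round(cy,2),"q",s["joint_pos"].round(3),"F",s["wrist_force"].round(1),"w",round(s["grip_width"],4))
    print("  d",d.round(4),"rot",rv.round(4))
E
python3 - <<'E'
from h import *
from scipy.optimize import least_squares
for n in("top","scene"):
    f=np.load(f"pics/{n}0.npz"); W=cloud(n,f["d"]); X=W.reshape(-1,3)
    q=X[np.hypot(X[:,0]-.525,X[:,1]+.167)<.052]
    for lo,hi,r in((.05,.095,.042),(.005,.03,.0325)):
        pass
    b=q[(q[:,2]>.055)&(q[:,2]<.095)]
    o=least_squares(lambda c:np.hypot(b[:,0]-c[0],b[:,1]-c[1])-.042,[.525,-.167],loss="soft_l1",f_scale=.002); print(n,"body",o.x,len(b),np.abs(o.fun).mean())
    q2=X[np.hypot(X[:,0]-.54,X[:,1]-.2875)<.05]; b=q2[(q2[:,2]>.016)&(q2[:,2]<.034)]
    o=least_squares(lambda c:np.hypot(b[:,0]-c[0],b[:,1]-c[1])-.0325,[.54,.2875],loss="soft_l1",f_scale=.002); print(n,"cap",o.x,len(b),np.abs(o.fun).mean())
# dark mouth hole centroid in both views, ray to z=.132
for n,(u,v) in (("top",(360.5,213)),("scene",(270,218))):
    g=cv2.cvtColor(cv2.imread(f"pics/{n}0.png"),cv2.COLOR_BGR2GRAY)
    x0,y0=int(u)-12,int(v)-12; g=cv2.GaussianBlur(g[y0:y0+24,x0:x0+24],(3,3),0)
    print(n); print(g[::2,::2])
rel([.540,.2875,.198],207.3)
E
```

```text
top body [ 0.5249365  -0.16705108] 64 0.0009601468392809377
top cap [0.5389774  0.28792957] 49 0.006113120092828058
scene body [ 0.52451201 -0.16532033] 315 0.001108616849674177
scene cap [0.53993028 0.28945084] 82 0.0018087702369459031
top
[[ 36  30  49  92 119 127 126 123 106  87  73  80]
 [ 74  77 100 126 134 139 142 142 137 117  79  47]
 [ 90 108 131 143 128 104 110 114 126 139 116  78]
 [104 126 137 135 114 111  88  86 102 115 118  96]
 [115 135 139 120 114  73  57  59  73  94  94  98]
 [124 139 139 113 105  64  59  61  63  91 115 118]
 [128 139 126 103 106  72  59  59  67  86 121 117]
 [120 133 128 121 102 106  83  77  93  95 129 104]
 [107 127 129 127 118  99  98  88  90 125 121  89]
 [ 88 111 135 133 133 130 121 101  97 108  95  76]
 [ 65  87 111 131 138 120 119 117 114 100  81  64]
 [ 58  60  83 101 114 127 131 127 113  88  72  59]]
scene
[[201 194 176 159 163 181 185 185 188 190 199 190]
 [192 180 161 156 163 185 188 186 185 187 191 172]
 [175 161 158 173 186 190 191 192 187 180 183 170]
 [183 177 176 187 191 192 193 198 183 161 168 156]
 [183 185 191 199 178 155 159 169 188 178 182 164]
 [185 186 209 175 107  98  96 111 197 216 210 202]
 [185 171 163 147 100  99  99 106 178 199 219 208]
 [205 205 146 162 146 141 149 166 178 149 155 208]
 [200 214 176 139 160 174 173 167 174 169 152 218]
 [150 161 201 165 138 168 170 180 200 195 182 227]
 [136 128 137 145 131 168 185 168 141 148 171 227]
 [139 136 128 146 129 123 125 126 133 168 219 223]]
t 0.1 tcp [ 0.1951 -0.5137  0.1973] yaw -159.22 q [-0.923  0.256  0.107 -0.    -1.424 -0.285] F [ 1.  -0.8 -0.6] w 0.0855
  d [-2.4272e+00  2.5068e+00  1.2000e-03] rot [ 0.0016  0.     -0.1086]
```

```bash
for i in 1; do python3 -m jog '[{"dx":-0.81,"dy":0.836,"hand":1},{"dx":-0.81,"dy":0.836,"hand":1},{"dx":-0.81,"dy":0.836,"hand":1},{"dx":-0.81,"dy":0.836,"hand":1},{"dx":-0.81,"dy":0.836,"hand":1},{"dx":-0.81,"dy":0.836,"hand":1},{"dx":-0.81,"dy":0.836,"hand":1},{"dx":-0.81,"dy":0.836,"hand":1}]' 40; done
python3 -m jog '[{"dx":-0.81,"dy":0.836,"hand":1},{"dx":-0.81,"dy":0.836,"hand":1},{"dx":-0.81,"dy":0.836,"hand":1},{"dx":-0.81,"dy":0.836,"hand":1},{"dx":-0.81,"dy":0.836,"hand":1},{"dx":-0.81,"dy":0.836,"hand":1},{"dx":-0.81,"dy":0.836,"hand":1},{"dx":-0.81,"dy":0.836,"hand":1}]'
python3 -c "
from h import *
rel([.540,.288,.15],207.3)"
```

```text
t 0.1 tcp [ 0.1951 -0.5137  0.1973] yaw -159.22 q [-0.923  0.256  0.107 -0.    -1.424 -0.285] F [ 1.  -0.8 -0.6] w 0.0855
  d [-2.4279  2.5083  0.1932] rot [ 0.0016  0.     -0.1086]validation failed for argument at $[0]...
validation failed for argument at $[0]...
```

```bash
python3 -m jog '[{"dx":-0.81,"dy":0.836,"dz":0,"rx":0,"ry":0,"rz":0,"hand":1},{"dx":-0.81,"dy":0.836,"dz":0,"rx":0,"ry":0,"rz":0,"hand":1},{"dx":-0.81,"dy":0.836,"dz":0,"rx":0,"ry":0,"rz":0,"hand":1},{"dx":-0.81,"dy":0.836,"dz":0,"rx":0,"ry":0,"rz":0,"hand":1},{"dx":-0.81,"dy":0.836,"dz":0,"rx":0,"ry":0,"rz":0,"hand":1},{"dx":-0.81,"dy":0.836,"dz":0,"rx":0,"ry":0,"rz":0,"hand":1},{"dx":-0.81,"dy":0.836,"dz":0,"rx":0,"ry":0,"rz":0,"hand":1},{"dx":-0.81,"dy":0.836,"dz":0,"rx":0,"ry":0,"rz":0,"hand":1}]' 40
```

```text
time_s: 0.77
tcp_pos: [0.3126, -0.2415, 0.1981]
tool_rot: [-0.578, 3.086, 0.002]
wrist_force: [-0.6, -0.4, -0.3]
grip_width: 0.0855
```

All keys are needed. Carrying on toward the cap.

```bash
python3 -m jog '[{"dx":-0.81,"dy":0.836,"dz":0,"rx":0,"ry":0,"rz":-0.1,"hand":1},{"dx":-0.81,"dy":0.836,"dz":0,"rx":0,"ry":0,"rz":-0.1,"hand":1},{"dx":-0.81,"dy":0.836,"dz":0,"rx":0,"ry":0,"rz":-0.1,"hand":1},{"dx":-0.81,"dy":0.836,"dz":0,"rx":0,"ry":0,"rz":-0.1,"hand":1},{"dx":-0.81,"dy":0.836,"dz":0,"rx":0,"ry":0,"rz":-0.1,"hand":1},{"dx":-0.81,"dy":0.836,"dz":0,"rx":0,"ry":0,"rz":-0.1,"hand":1},{"dx":-0.81,"dy":0.836,"dz":0,"rx":0,"ry":0,"rz":-0.1,"hand":1},{"dx":-0.81,"dy":0.836,"dz":0,"rx":0,"ry":0,"rz":-0.1,"hand":1}]'
python3 -c "
from h import *
rel([.540,.288,.12],207.3)"
```

```text
time_s: 1.43
tcp_pos: [0.4271, 0.0253, 0.1971]
tool_rot: [0.735, -3.054, -0.001]
wrist_force: [-0.2, -0.8, 0.0]
grip_width: 0.0854
t 1.43 tcp [0.4271 0.0253 0.1971] yaw -152.94 q [ 4.270e-01  1.200e-02 -1.800e-01 -1.000e-03 -1.380e+00 -1.526e+00] F [-0.2 -0.8  0. ] w 0.0854
  d [-0.8802  0.7299  0.3087] rot [ 0.001  -0.0005 -0.0039]
```

```bash
python3 -m jog '[{"dx":-0.88,"dy":0.73,"dz":0.0,"rx":0,"ry":0,"rz":-0.004,"hand":1},{"dx":-0.88,"dy":0.73,"dz":0.0,"rx":0,"ry":0,"rz":-0.004,"hand":1},{"dx":-0.88,"dy":0.73,"dz":0.0,"rx":0,"ry":0,"rz":-0.004,"hand":1},{"dx":-0.88,"dy":0.73,"dz":0,"rx":0,"ry":0,"rz":-0.004,"hand":1},{"dx":-0.88,"dy":0.73,"dz":0.1,"rx":0,"ry":0,"rz":-0.004,"hand":1},{"dx":-0.88,"dy":0.73,"dz":0.3,"rx":0,"ry":0,"rz":-0.004,"hand":1},{"dx":-0.88,"dy":0.73,"dz":0.3,"rx":0,"ry":0,"rz":-0.004,"hand":1},{"dx":-0.88,"dy":0.73,"dz":0.3,"rx":0,"ry":0,"rz":-0.004,"hand":1}]'
python3 - <<'E'
from h import *
rel([.540,.288,.041],207.3)
p,d=ctrl.capture("scene"); cv2.imwrite("pics/s1.png",cv2.resize(p[100:220,260:420],None,fx=5,fy=5))
E
```

```text
time_s: 2.1
tcp_pos: [0.5385, 0.2845, 0.1179]
tool_rot: [0.734, -3.048, 0.002]
wrist_force: [-0.1, -0.3, -0.5]
grip_width: 0.0856
t 2.1 tcp [0.5385 0.2845 0.1179] yaw -152.91 q [ 0.741  0.409  0.125 -0.002 -1.292 -1.838] F [-0.1 -0.3 -0.5] w 0.0856
  d [-0.0135  0.0098  0.3074] rot [ 0.0002 -0.006  -0.0034]
```

View pics/s1.png

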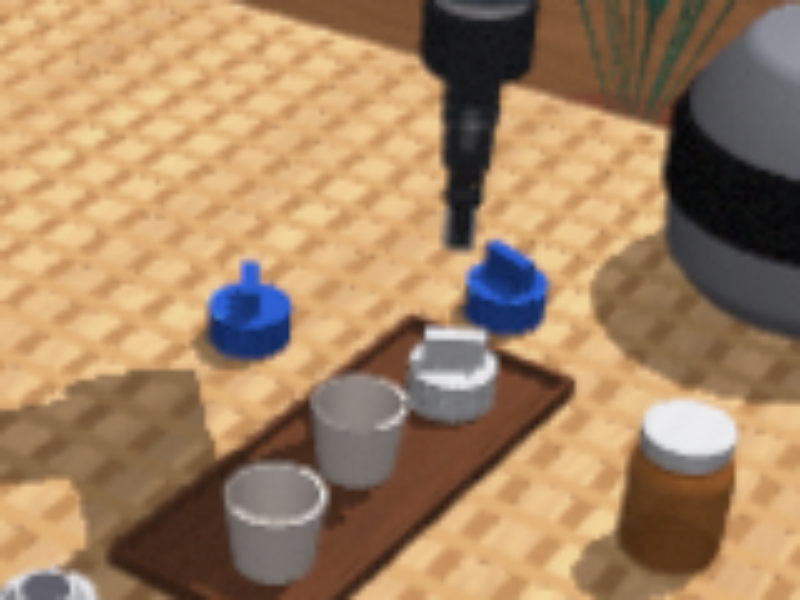

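The gripper stands over the cap, clear of the cups, with the bar in line. Going down.

```bash
python3 -m jog '[{"dx":-0.012,"dy":0.01,"dz":0.1,"rx":0,"ry":0,"rz":-0.003,"hand":1},{"dx":-0.012,"dy":0.01,"dz":0.2,"rx":0,"ry":0,"rz":-0.003,"hand":1},{"dx":-0.012,"dy":0.01,"dz":0.27,"rx":0,"ry":0,"rz":-0.003,"hand":1},{"dx":-0.012,"dy":0.01,"dz":0.3,"rx":0,"ry":0,"rz":-0.003,"hand":1},{"dx":-0.012,"dy":0.01,"dz":0.3,"rx":0,"ry":0,"rz":-0.003,"hand":1},{"dx":-0.012,"dy":0.01,"dz":0.3,"rx":0,"ry":0,"rz":-0.003,"hand":1}]'
python3 - <<'E'
from h import *
rel([.540,.288,.041],207.3)
p,d=ctrl.capture("scene"); cv2.imwrite("pics/s2.png",cv2.resize(p[130:210,300:400],None,fx=7,fy=7))
E
```

```text
time_s: 2.65
tcp_pos: [0.5416, 0.2858, 0.0487]
tool_rot: [-0.739, 3.053, -0.001]
wrist_force: [1.4, 0.3, 1.0]
grip_width: 0.0854
t 2.65 tcp [0.5416 0.2858 0.0487] yaw -152.79 q [ 7.410e-01  4.580e-01  1.600e-02  1.000e-03 -1.129e+00 -1.837e+00] F [1.4 0.3 1. ] w 0.0854
  d [0.0016 0.0107 0.0308] rot [-0.0005  0.0003 -0.0015]
```

View pics/s2.png

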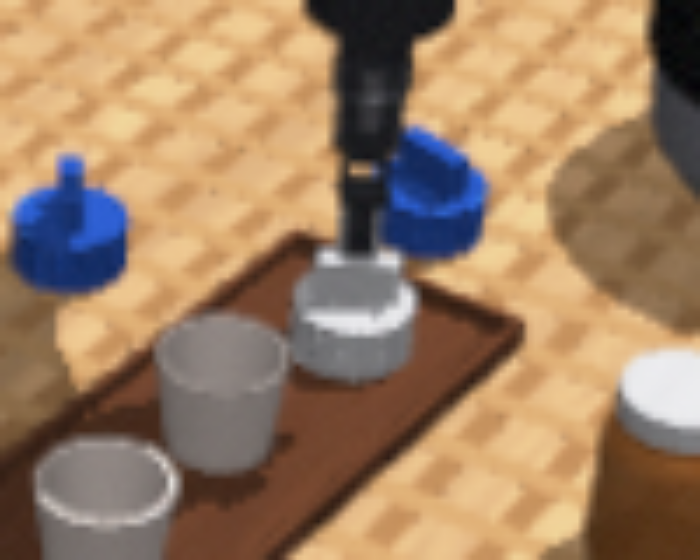

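Run:
```python
from h import *
c=ctrl.calibration("scene"); r=R.from_rotvec(c["orientation"])
def pr(p):
    q=r.inv().apply(np.array(p)-c["eye"]); return (c["fx"]*q[0]/q[2]+c["cx"]-300)*7,(c["fy"]*q[1]/q[2]+c["cy"]-130)*7
s=ctrl.get_state(); t=s["tcp_pos"]; y=R.from_rotvec(s["tool_rot"]).as_matrix()[:,1]; print(t,y)
for k in(-.05,0,.05):
  for z in(.04,.0487,.062): print(k,z,pr([t[0]+k*y[0],t[1]+k*y[1],z]))
print("capbar",pr([.54,.288,.064]),pr([.54,.288,.038]))
```

```text
[0.54208757 0.28622473 0.04954274] [-4.57348871e-01  8.89287355e-01 -1.00280864e-04]
-0.05 0.04 (np.float64(346.3703278703277), np.float64(349.82577144559093))
-0.05 0.0487 (np.float64(347.6761446543198), np.float64(335.9351246812281))
-0.05 0.062 (np.float64(349.6921745879849), np.float64(314.48957426540835))
0 0.04 (np.float64(349.7144077084923), np.float64(295.5975283425838))
0 0.0487 (np.float64(350.9973381830474), np.float64(281.8796446611931))
0 0.062 (np.float64(352.9775020104856), np.float64(260.7065120607618))
0.05 0.04 (np.float64(352.88184598712877), np.float64(244.23373880998997))
0.05 0.0487 (np.float64(354.1424519213921), np.float64(230.69002521467266))
0.05 0.062 (np.float64(356.0876633610801), np.float64(209.79103854056444))
capbar (np.float64(351.4426367617746), np.float64(254.70637515756823)) (np.float64(347.61235670586365), np.float64(295.9143502790765))
```

Run:
```python
from h import *
c=ctrl.calibration("scene"); r=R.from_rotvec(c["orientation"])
def pr(p):
    q=r.inv().apply(np.array(p)-c["eye"]); return (c["fx"]*q[0]/q[2]+c["cx"]),(c["fy"]*q[1]/q[2]+c["cy"])
t=np.array([.1951,-.5137,.1973]); y=R.from_rotvec([.5666,-3.0896,-.003]).as_matrix()[:,1]; print(y)
for k in(-.0427,0,.0427):
  for z in (0,.013): print(k,z,pr(t+k*y+[0,0,z]))
im=cv2.imread("pics/scene0.png")
cv2.imwrite("pics/g0.png",cv2.resize(im[140:230,0:110],None,fx=7,fy=7))
p,d=ctrl.capture("top"); cv2.imwrite("pics/t2.png",cv2.resize(p[150:270,160:320],None,fx=5,fy=5))
p,d=ctrl.capture("scene"); W=cloud("scene",d)
for v in range(150,176,2): print(v,W[v,348:356:2].round(3).tolist())
```

```text
[-0.35484405  0.93492344  0.00196298]
-0.0427 0 (np.float64(60.674968613077795), np.float64(235.08082346985756))
-0.0427 0.013 (np.float64(58.54228909438041), np.float64(231.059015006047))
0 0 (np.float64(73.10035089184194), np.float64(223.4436393728128))
0 0.013 (np.float64(71.14737915475226), np.float64(219.4609809517607))
0.0427 0 (np.float64(84.70454732800567), np.float64(212.57554958722105))
0.0427 0.013 (np.float64(82.91252344423683), np.float64(208.6357870444186))
150 [[0.548, 0.243, 0.158], [0.566, 0.223, 0.174], [0.572, 0.225, 0.175], [0.579, 0.225, 0.178]]
152 [[0.434, 0.469, -0.001], [0.568, 0.22, 0.168], [0.574, 0.223, 0.169], [0.58, 0.226, 0.17]]
154 [[0.442, 0.455, -0.001], [0.451, 0.457, 0.001], [0.454, 0.468, -0.004], [0.581, 0.225, 0.163]]
156 [[0.566, 0.211, 0.157], [0.568, 0.223, 0.151], [0.574, 0.226, 0.152], [0.582, 0.225, 0.155]]
158 [[0.565, 0.216, 0.146], [0.57, 0.22, 0.145], [0.578, 0.218, 0.15], [0.584, 0.222, 0.15]]
160 [[0.556, 0.234, 0.125], [0.561, 0.239, 0.124], [0.569, 0.238, 0.128], [0.572, 0.248, 0.124]]
162 [[0.555, 0.236, 0.116], [0.564, 0.234, 0.12], [0.572, 0.235, 0.122], [0.575, 0.244, 0.119]]
164 [[0.557, 0.234, 0.11], [0.563, 0.239, 0.109], [0.573, 0.233, 0.116], [0.504, 0.393, 0.005]]
166 [[0.557, 0.236, 0.1], [0.566, 0.233, 0.105], [0.571, 0.238, 0.104], [0.547, 0.306, 0.059]]
168 [[0.536, 0.28, 0.059], [0.542, 0.284, 0.06], [0.548, 0.288, 0.06], [0.554, 0.291, 0.061]]
170 [[0.536, 0.28, 0.051], [0.54, 0.289, 0.048], [0.552, 0.282, 0.056], [0.555, 0.291, 0.052]]
172 [[0.535, 0.284, 0.04], [0.543, 0.285, 0.042], [0.551, 0.285, 0.045], [0.555, 0.294, 0.042]]
174 [[0.541, 0.274, 0.039], [0.545, 0.282, 0.036], [0.549, 0.29, 0.033], [0.558, 0.288, 0.037]]
```

View pics/g0.png

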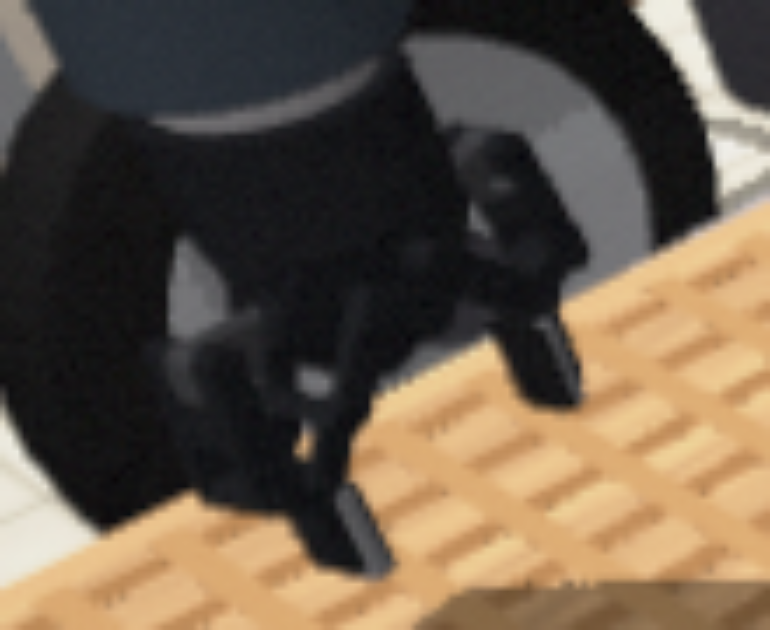

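View pics/t2.png

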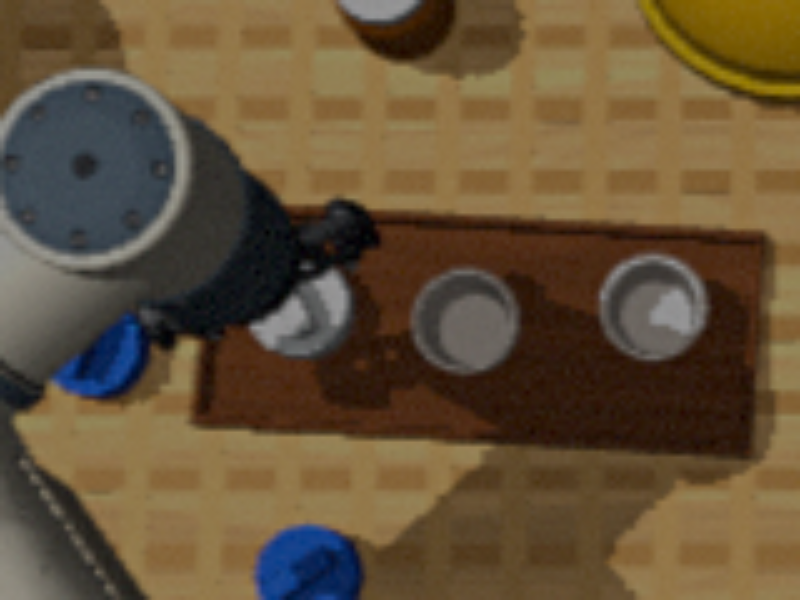

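Run:
```python
from h import *
s=ctrl.get_state(); t=s["tcp_pos"]; M=R.from_rotvec(s["tool_rot"]).as_matrix()
print(t)
for n in("scene","top"):
    p,d=ctrl.capture(n); W=cloud(n,d).reshape(-1,3); 
    q=(W-t)@M; k=(np.hypot(q[:,0],q[:,1])<.12)&(W[:,2]>.07)&(W[:,2]<.4); q=q[k]
    print(n,len(q))
    for a in np.arange(-.30,-.0,.01):
        b=q[(q[:,2]>=a)&(q[:,2]<a+.01)]
        if len(b): print("z",round(a,3),len(b),"x",np.percentile(b[:,0],[2,98]).round(3),"y",np.percentile(b[:,1],[2,98]).round(3))
cv2.imwrite("pics/s3.png",cv2.resize(ctrl.capture("scene")[0][60:200,260:420],None,fx=4,fy=4))
```

```text
[0.5421655  0.28650285 0.04985351]
scene 1675
z -0.3 87 x [-0.041  0.045] y [-0.047 -0.01 ]
z -0.29 80 x [-0.042  0.044] y [-0.048 -0.014]
z -0.28 85 x [-0.041  0.043] y [-0.047 -0.012]
z -0.27 80 x [-0.041  0.041] y [-0.047 -0.015]
z -0.26 73 x [-0.041  0.045] y [-0.047 -0.007]
z -0.25 83 x [-0.041  0.043] y [-0.047 -0.01 ]
z -0.24 77 x [-0.039  0.044] y [-0.047 -0.01 ]
z -0.23 67 x [-0.041  0.044] y [-0.047 -0.012]
z -0.22 17 x [-0.019  0.025] y [-0.041 -0.022]
z -0.21 84 x [-0.034  0.036] y [-0.039 -0.004]
z -0.2 58 x [-0.034  0.034] y [-0.04  -0.013]
z -0.19 66 x [-0.035  0.038] y [-0.039 -0.004]
z -0.18 58 x [-0.031  0.037] y [-0.042 -0.01 ]
z -0.17 48 x [-0.034  0.036] y [-0.04  -0.012]
z -0.16 26 x [-0.01   0.011] y [-0.069 -0.031]
z -0.15 51 x [-0.013  0.014] y [-0.072 -0.018]
z -0.14 42 x [-0.017  0.02 ] y [-0.073  0.011]
z -0.13 35 x [-0.017  0.017] y [-0.075  0.01 ]
z -0.12 20 x [-0.016  0.015] y [-0.075 -0.037]
z -0.11 23 x [-0.013  0.016] y [-0.078 -0.038]
z -0.1 18 x [-0.01   0.013] y [-0.076 -0.052]
z -0.08 19 x [-0.009  0.012] y [-0.059 -0.048]
z -0.07 14 x [-0.009  0
[... 607 characters left out ...]
-0.033  0.006]
z -0.18 17 x [0.006 0.04 ] y [-0.038  0.006]
z -0.17 11 x [-0.001  0.039] y [-0.038  0.002]
z -0.16 32 x [-0.007  0.015] y [-0.067  0.065]
z -0.15 71 x [-0.008  0.016] y [-0.069  0.065]
z -0.14 24 x [-0.009  0.015] y [-0.071  0.067]
z -0.13 19 x [-0.008  0.02 ] y [-0.072  0.064]
z -0.12 24 x [-0.014  0.018] y [-0.073  0.068]
z -0.11 35 x [-0.007  0.019] y [-0.074  0.068]
z -0.1 25 x [-0.003  0.016] y [-0.073  0.069]
z -0.09 6 x [-0.004  0.014] y [-0.046  0.06 ]
z -0.08 3 x [0.009 0.013] y [-0.057  0.045]
z -0.07 7 x [0.009 0.015] y [-0.054  0.046]
z -0.06 5 x [0.008 0.014] y [-0.056  0.035]
z -0.05 2 x [0.011 0.012] y [-0.048  0.042]
z -0.03 6 x [0.024 0.071] y [-0.104  0.007]
```

View pics/s3.png

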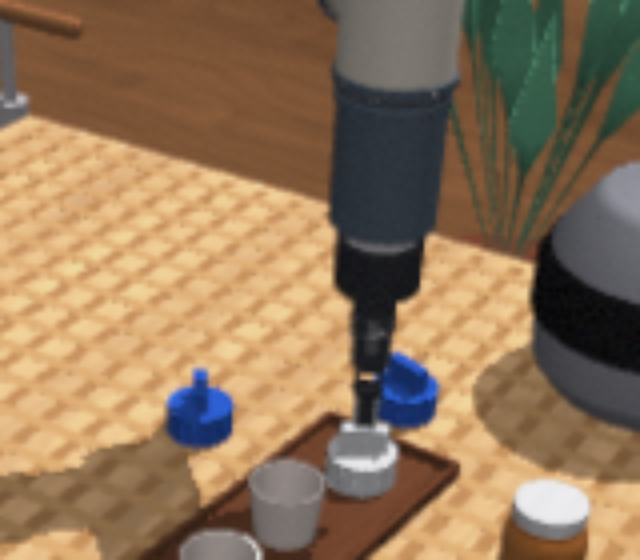

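The depth cloud puts the open fingertips about 45 mm above the reported TCP, which is more than the text says. Closing here is safe under either reading, so I'll use it as a test.

```bash
python3 -m jog '[{"dx":0,"dy":0,"dz":0,"rx":0,"ry":0,"rz":0,"hand":0},{"dx":0,"dy":0,"dz":0,"rx":0,"ry":0,"rz":0,"hand":0},{"dx":0,"dy":0,"dz":0,"rx":0,"ry":0,"rz":0,"hand":0},{"dx":0,"dy":0,"dz":0,"rx":0,"ry":0,"rz":0,"hand":0},{"dx":0,"dy":0,"dz":0,"rx":0,"ry":0,"rz":0,"hand":0},{"dx":0,"dy":0,"dz":0,"rx":0,"ry":0,"rz":0,"hand":0},{"dx":0,"dy":0,"dz":0,"rx":0,"ry":0,"rz":0,"hand":0},{"dx":0,"dy":0,"dz":0,"rx":0,"ry":0,"rz":0,"hand":0}]' 30
python3 - <<'E'
from h import *
rel([.540,.288,.041],207.3)
s=ctrl.get_state(); t=s["tcp_pos"]; M=R.from_rotvec(s["tool_rot"]).as_matrix()
p,d=ctrl.capture("scene"); cv2.imwrite("pics/s4.png",cv2.resize(p[130:210,300:400],None,fx=7,fy=7))
W=cloud("scene",d).reshape(-1,3); q=(W-t)@M; k=(np.hypot(q[:,0],q[:,1])<.12)&(W[:,2]>.055)&(W[:,2]<.3); q=q[k]
for a in np.arange(-.17,.02,.01):
    b=q[(q[:,2]>=a)&(q[:,2]<a+.01)]
    if len(b): print("z",round(a,3),len(b),"x",np.percentile(b[:,0],[2,98]).round(3),"y",np.percentile(b[:,1],[2,98]).round(3))
E
```

```text
time_s: 3.62
tcp_pos: [0.5412, 0.286, 0.0481]
tool_rot: [0.739, -3.053, 0.0]
wrist_force: [0.5, -0.6, -0.4]
grip_width: -0.0001
t 3.62 tcp [0.5412 0.286  0.0481] yaw -152.79 q [ 0.741  0.458  0.015  0.    -1.128 -1.837] F [ 0.5 -0.6 -0.4] w -0.0001
  d [0.0005 0.0093 0.0282] rot [-0.     -0.0001 -0.0015]
z -0.17 51 x [-0.032  0.036] y [-0.041 -0.012]
z -0.16 17 x [-0.01   0.013] y [-0.043 -0.03 ]
z -0.15 22 x [-0.015  0.01 ] y [-0.044 -0.016]
z -0.14 44 x [-0.018  0.02 ] y [-0.052  0.009]
z -0.13 44 x [-0.015  0.019] y [-0.064 -0.009]
z -0.12 19 x [-0.013  0.015] y [-0.063 -0.012]
z -0.11 22 x [-0.014  0.018] y [-0.054 -0.01 ]
z -0.1 10 x [-0.013  0.016] y [-0.047 -0.014]
z -0.09 11 x [-0.012  0.011] y [-0.036 -0.027]
z -0.08 4 x [-0.011  0.013] y [-0.029  0.003]
z -0.07 11 x [-0.006  0.011] y [-0.015 -0.007]
z -0.06 14 x [-0.007  0.011] y [-0.017 -0.004]
z -0.05 12 x [-0.008  0.01 ] y [-0.016 -0.007]
z -0.04 8 x [-0.008  0.01 ] y [-0.012 -0.004]
z -0.02 68 x [-0.021  0.089] y [-0.109  0.011]
z -0.01 27 x [-0.011  0.088] y [-0.109 -0.001]
```

View pics/s4.png

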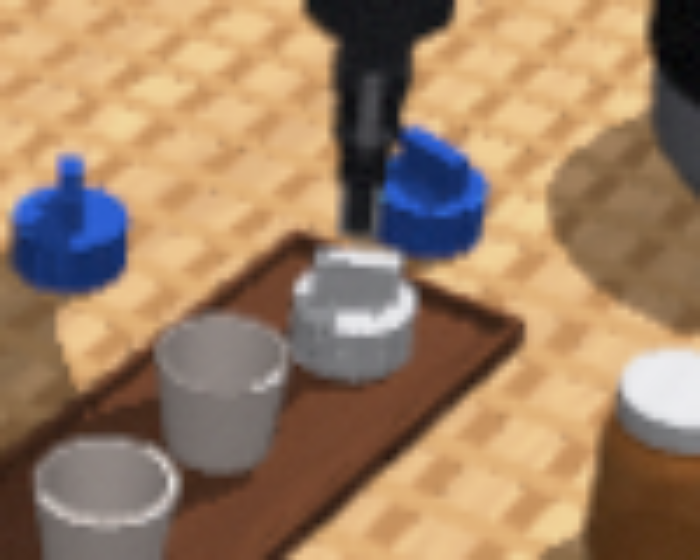

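The fingers shut to zero width above the bar. So the real tips sit about 35 mm behind the reported TCP: the tip is at z≈0.083 where 0.048 is reported. I'll reopen, go down by that amount and grip.

```bash
python3 -m jog '[{"dx":-0.005,"dy":0.012,"dz":0,"rx":0,"ry":0,"rz":0,"hand":1},{"dx":-0.005,"dy":0.012,"dz":0,"rx":0,"ry":0,"rz":0,"hand":1},{"dx":-0.005,"dy":0.012,"dz":0,"rx":0,"ry":0,"rz":0,"hand":1},{"dx":-0.005,"dy":0.012,"dz":0,"rx":0,"ry":0,"rz":0,"hand":1},{"dx":-0.005,"dy":0.012,"dz":0,"rx":0,"ry":0,"rz":0,"hand":1},{"dx":-0.005,"dy":0.012,"dz":0.06,"rx":0,"ry":0,"rz":0,"hand":1},{"dx":-0.005,"dy":0.012,"dz":0.1,"rx":0,"ry":0,"rz":0,"hand":1},{"dx":-0.005,"dy":0.012,"dz":0.1,"rx":0,"ry":0,"rz":0,"hand":1}]'
python3 -c "
from h import *
rel([.540,.288,.012],207.3)"
python3 -m jog '[{"dx":0,"dy":0,"dz":0.02,"rx":0,"ry":0,"rz":0,"hand":1},{"dx":0,"dy":0,"dz":0.04,"rx":0,"ry":0,"rz":0,"hand":1},{"dx":0,"dy":0,"dz":0.04,"rx":0,"ry":0,"rz":0,"hand":1},{"dx":0,"dy":0,"dz":0.04,"rx":0,"ry":0,"rz":0,"hand":1}]'
python3 - <<'E'
from h import *
rel([.540,.288,.012],207.3)
p,d=ctrl.capture("scene"); cv2.imwrite("pics/s5.png",cv2.resize(p[130:210,300:400],None,fx=7,fy=7))
E
```

```text
time_s: 4.33
tcp_pos: [0.5392, 0.2881, 0.0204]
tool_rot: [0.737, -3.049, 0.002]
wrist_force: [0.4, -0.1, -0.7]
grip_width: 0.0854
t 4.33 tcp [0.5392 0.2881 0.0204] yaw -152.83 q [ 7.450e-01  4.840e-01 -1.900e-02 -1.000e-03 -1.073e+00 -1.841e+00] F [ 0.4 -0.1 -0.7] w 0.0854
  d [-0.0029 -0.0019  0.0335] rot [-0.0003 -0.0047 -0.0021]
time_s: 4.67
tcp_pos: [0.5409, 0.2892, 0.013]
tool_rot: [0.739, -3.053, 0.0]
wrist_force: [0.1, 0.8, -0.3]
grip_width: 0.0852
t 4.67 tcp [0.5409 0.2892 0.013 ] yaw -152.79 q [ 0.745  0.492 -0.028  0.    -1.052 -1.841] F [ 0.1  0.8 -0.3] w 0.0852
  d [ 0.0052 -0.0025  0.004 ] rot [-0.0002 -0.0003 -0.0015]
```

View pics/s5.png

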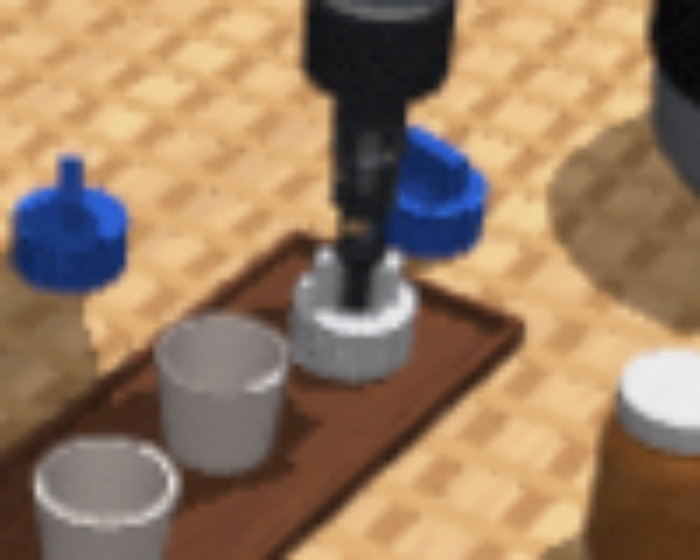

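```bash
python3 -m jog '[{"dx":0.004,"dy":0,"dz":0.018,"rx":0,"ry":0,"rz":0,"hand":1},{"dx":0.004,"dy":0,"dz":0.018,"rx":0,"ry":0,"rz":0,"hand":0},{"dx":0.004,"dy":0,"dz":0.018,"rx":0,"ry":0,"rz":0,"hand":0},{"dx":0.004,"dy":0,"dz":0.018,"rx":0,"ry":0,"rz":0,"hand":0},{"dx":0.004,"dy":0,"dz":0.018,"rx":0,"ry":0,"rz":0,"hand":0},{"dx":0.004,"dy":0,"dz":0.018,"rx":0,"ry":0,"rz":0,"hand":0},{"dx":0.004,"dy":0,"dz":0.018,"rx":0,"ry":0,"rz":0,"hand":0},{"dx":0.004,"dy":0,"dz":0.018,"rx":0,"ry":0,"rz":0,"hand":0}]' 40
python3 - <<'E'
from h import *
rel([.540,.288,.012],207.3); print(ctrl.get_state()["wrist_torque"])
p,d=ctrl.capture("scene"); cv2.imwrite("pics/s6.png",cv2.resize(p[130:210,300:400],None,fx=7,fy=7))
E
```

```text
time_s: 5.38
tcp_pos: [0.5401, 0.2889, 0.0087]
tool_rot: [-0.739, 3.053, 0.0]
wrist_force: [-0.5, 1.3, 1.5]
grip_width: 0.0128
t 5.38 tcp [0.5401 0.2889 0.0087] yaw -152.79 q [ 0.746  0.494 -0.036 -0.    -1.04  -1.842] F [-0.5  1.3  1.5] w 0.0128
  d [ 0.0021 -0.0031 -0.0131] rot [ 0.0001  0.0003 -0.0015]
[ 0.11170568  0.041506   -0.00713801]
```

View pics/s6.png

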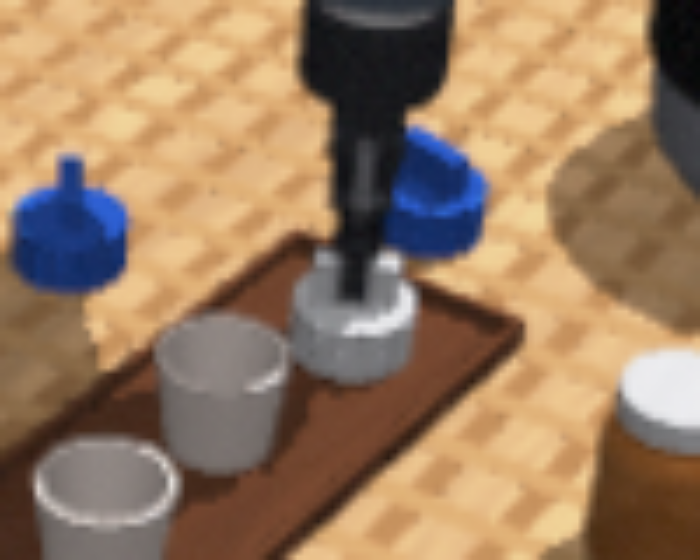

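The bar is gripped (width 13 mm). Now lifting.

```bash
python3 -m jog '[{"dx":0,"dy":0,"dz":-0.1,"rx":0,"ry":0,"rz":0,"hand":0},{"dx":0,"dy":0,"dz":-0.2,"rx":0,"ry":0,"rz":0,"hand":0},{"dx":0,"dy":0,"dz":-0.35,"rx":0,"ry":0,"rz":0,"hand":0},{"dx":0,"dy":0,"dz":-0.5,"rx":0,"ry":0,"rz":0,"hand":0},{"dx":0,"dy":0,"dz":-0.64,"rx":0,"ry":0,"rz":0,"hand":0},{"dx":0,"dy":0,"dz":-0.68,"rx":0,"ry":0,"rz":0,"hand":0},{"dx":0,"dy":0,"dz":-0.68,"rx":0,"ry":0,"rz":0,"hand":0},{"dx":0,"dy":0,"dz":-0.68,"rx":0,"ry":0,"rz":0,"hand":0}]'
python3 - <<'E'
from h import *
rel([.5247,-.1663,.18],207.3); print(ctrl.get_state()["wrist_torque"])
E
```

```text
time_s: 6.1
tcp_pos: [0.5396, 0.2889, 0.178]
tool_rot: [0.738, -3.053, -0.001]
wrist_force: [-0.8, 0.5, -2.2]
grip_width: 0.0134
t 6.1 tcp [0.5396 0.2889 0.178 ] yaw -152.8 q [ 7.460e-01  3.860e-01  2.420e-01 -1.000e-03 -1.428e+00 -1.842e+00] F [-0.8  0.5 -2.2] w 0.0134
  d [ 0.8853 -1.5923 -0.009 ] rot [ 0.0009 -0.0004 -0.0017]
[-0.04116343  0.02019815 -0.02175745]
```

```bash
python3 -m jog '[{"dx":0.05,"dy":-0.09,"dz":0,"rx":0,"ry":0,"rz":0,"hand":0},{"dx":0.12,"dy":-0.22,"dz":0,"rx":0,"ry":0,"rz":0,"hand":0},{"dx":0.2,"dy":-0.36,"dz":0,"rx":0,"ry":0,"rz":0,"hand":0},{"dx":0.28,"dy":-0.5,"dz":0,"rx":0,"ry":0,"rz":0,"hand":0},{"dx":0.36,"dy":-0.65,"dz":0,"rx":0,"ry":0,"rz":0,"hand":0},{"dx":0.44,"dy":-0.79,"dz":0,"rx":0,"ry":0,"rz":0,"hand":0},{"dx":0.5,"dy":-0.9,"dz":0,"rx":0,"ry":0,"rz":0,"hand":0},{"dx":0.5,"dy":-0.9,"dz":0,"rx":0,"ry":0,"rz":0,"hand":0}]'
python3 - <<'E'
from h import *
rel([.5247,-.1663,.18],207.3)
E
```

```text
time_s: 6.77
tcp_pos: [0.5297, 0.0264, 0.1765]
tool_rot: [0.731, -3.05, 0.002]
wrist_force: [0.2, 1.2, -1.7]
grip_width: 0.0129
t 6.77 tcp [0.5297 0.0264 0.1765] yaw -153.06 q [ 3.460e-01  2.270e-01  1.700e-02  1.000e-03 -1.365e+00 -1.446e+00] F [ 0.2  1.2 -1.7] w 0.0129
  d [ 0.3672 -0.6782 -0.0124] rot [ 0.0001 -0.0049 -0.006 ]
```

```bash
python3 -m jog '[{"dx":0.06,"dy":-0.11,"dz":0,"rx":0,"ry":0,"rz":0,"hand":0},{"dx":0.13,"dy":-0.24,"dz":0,"rx":0,"ry":0,"rz":0,"hand":0},{"dx":0.2,"dy":-0.37,"dz":0,"rx":0,"ry":0,"rz":0,"hand":0},{"dx":0.27,"dy":-0.5,"dz":0,"rx":0,"ry":0,"rz":0,"hand":0},{"dx":0.33,"dy":-0.62,"dz":0,"rx":0,"ry":0,"rz":0,"hand":0},{"dx":0.36,"dy":-0.67,"dz":0,"rx":0,"ry":0,"rz":0,"hand":0},{"dx":0.36,"dy":-0.67,"dz":0,"rx":0,"ry":0,"rz":0,"hand":0},{"dx":0.36,"dy":-0.67,"dz":0,"rx":0,"ry":0,"rz":0,"hand":0}]'
cat >> h.py <<'E'
def capfit(name,zr=None):
    "cap disc centre: fit radius 32.5 to side wall points; rim height zr"
    from scipy.optimize import least_squares
    p,d=ctrl.capture(name); X=cloud(name,d).reshape(-1,3); s=ctrl.get_state(); t=s["tcp_pos"]
    q=X[(np.hypot(X[:,0]-t[0],X[:,1]-t[1])<.05)&(X[:,2]>zr+.006)&(X[:,2]<zr+.027)]
    o=least_squares(lambda c:np.hypot(q[:,0]-c[0],q[:,1]-c[1])-.0325,t[:2],loss="soft_l1",f_scale=.002)
    print(name,"cap",o.x.round(4),len(q),np.abs(o.fun).mean().round(4),"tcp",t.round(4)); return p
E
python3 - <<'E'
from h import *
rel([.5247,-.1663,.18],207.3)
p=capfit("scene",.174); cv2.imwrite("pics/s7.png",cv2.resize(p[140:280,190:350],None,fx=5,fy=5)[:600]); p=capfit("top",.174)
cv2.imwrite("pics/t7.png",cv2.resize(p[150:270,280:440],None,fx=5,fy=5))
E
```

```text
time_s: 7.43
tcp_pos: [0.5271, -0.1588, 0.1763]
tool_rot: [0.735, -3.051, -0.003]
wrist_force: [-0.1, 0.6, -1.1]
grip_width: 0.0132
t 7.43 tcp [ 0.5271 -0.1588  0.1763] yaw -152.9 q [-9.000e-03  2.670e-01  6.900e-02 -1.000e-03 -1.377e+00 -1.089e+00] F [-0.1  0.6 -1.1] w 0.0132
  d [ 0.0222 -0.0223 -0.0149] rot [ 0.0026 -0.0031 -0.0034]
scene cap [ 0.5277 -0.1589] 146 0.001 tcp [ 0.5274 -0.1581  0.1767]
top cap [ 0.5278 -0.1594] 23 0.0021 tcp [ 0.5277 -0.1577  0.1772]
```

View pics/s7.png

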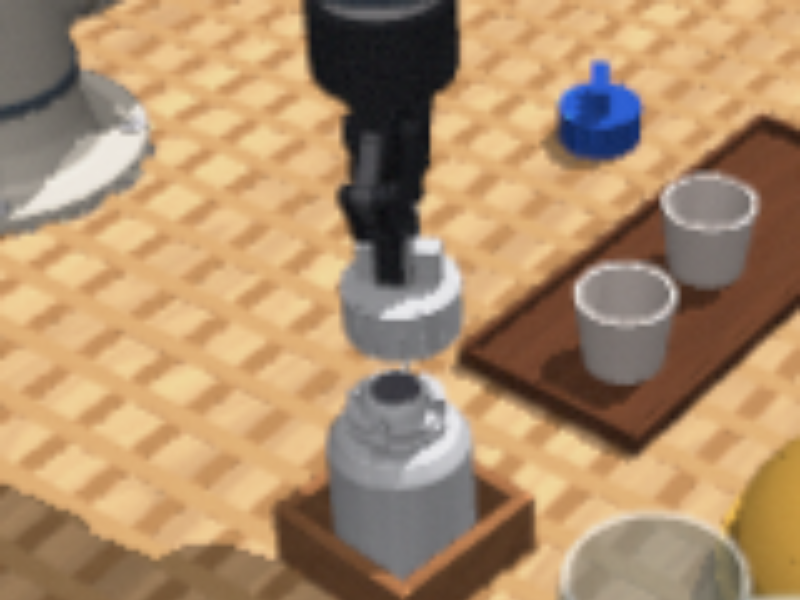

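View pics/t7.png

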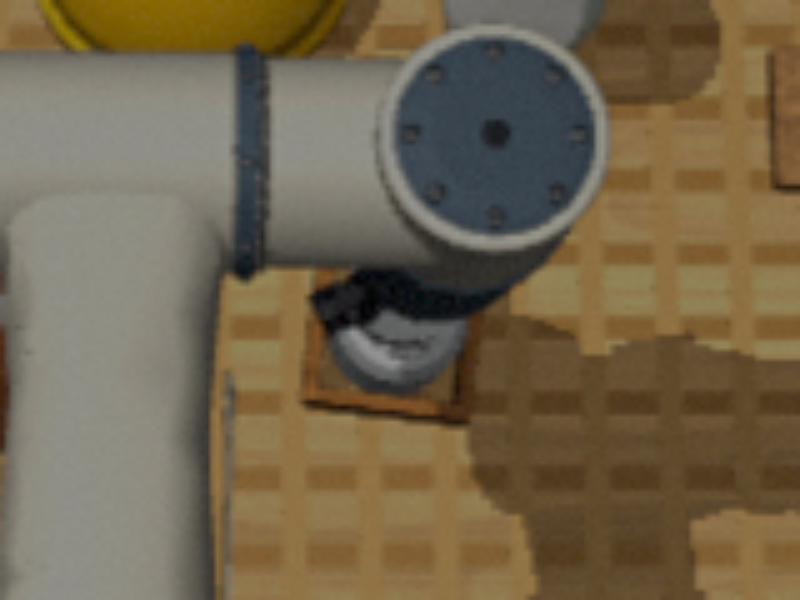

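The scene view shows the cap hanging level, slightly past the neck. The mouth is at about (269,217). I'll refine the neck centre from both views.

Run:
```python
from h import *
for n,(u,v),w in (("top",(361,212),11),("scene",(270,218),11)):
    f=np.load(f"pics/{n}0.npz"); g=cv2.cvtColor(f["p"],cv2.COLOR_BGR2GRAY)
    x0,y0=u-w,v-w; c=cv2.resize(g[y0:y0+2*w,x0:x0+2*w],None,fx=8,fy=8,interpolation=cv2.INTER_CUBIC)
    m=(c<(80 if n=="top" else 130)).astype(np.uint8)
    k,l,st,ce=cv2.connectedComponentsWithStats(m)
    j=min(range(1,k),key=lambda i:np.hypot(*(ce[i]-8*w))+ (1e3 if st[i,4]<200 else 0)); px=(ce[j]+.5)/8-.5+[x0,y0]
    print(n,px,st[j,2:]/8.,ray(n,*px,.132),ray(n,*px,.127))
    # same-camera body fit
rel([.5247,-.1663,.18],207.3); capfit("scene",.174)
rel()
```

```text
top [361.07749565 211.14925022] [  8.5     8.5   431.375] [ 0.52493382 -0.1682047   0.132     ] [ 0.52560178 -0.16864159  0.127     ]
scene [268.68552557 217.19469255] [  9.375   5.625 332.375] [ 0.52518288 -0.16474318  0.132     ] [ 0.52134347 -0.16034604  0.127     ]
t 7.53 tcp [ 0.5277 -0.1577  0.1772] yaw -152.77 q [-7.000e-03  2.660e-01  7.000e-02 -1.000e-03 -1.377e+00 -1.089e+00] F [ 0.5 -0.3 -2.1] w 0.0132
  d [ 0.0265 -0.025  -0.0112] rot [ 0.0016 -0.0018 -0.0011]
scene cap [ 0.5286 -0.1577] 149 0.0009 tcp [ 0.528  -0.1575  0.1776]
t 7.58 tcp [ 0.528  -0.1575  0.1776] yaw -152.73 q [-6.000e-03  2.650e-01  7.000e-02 -1.000e-03 -1.377e+00 -1.089e+00] F [-0.   0.6 -1.4] w 0.0134
  d [0. 0. 0.] rot [ 0.0012 -0.0012 -0.    ]
```

```bash
python3 - <<'E'
from h import *
rel([.525,-.1655,.142],207.27)
E
python3 -m jog '[{"dx":0.01,"dy":-0.01,"dz":0,"rx":0,"ry":0,"rz":0,"hand":0},{"dx":0.024,"dy":-0.022,"dz":0,"rx":0,"ry":0,"rz":0,"hand":0},{"dx":0.024,"dy":-0.022,"dz":0.04,"rx":0,"ry":0,"rz":0,"hand":0},{"dx":0.024,"dy":-0.022,"dz":0.09,"rx":0,"ry":0,"rz":0,"hand":0},{"dx":0.024,"dy":-0.022,"dz":0.13,"rx":0,"ry":0,"rz":0,"hand":0},{"dx":0.024,"dy":-0.022,"dz":0.13,"rx":0,"ry":0,"rz":0,"hand":0},{"dx":0.024,"dy":-0.022,"dz":0.13,"rx":0,"ry":0,"rz":0,"hand":0},{"dx":0.024,"dy":-0.022,"dz":0.13,"rx":0,"ry":0,"rz":0,"hand":0}]'
python3 - <<'E'
from h import *
rel([.525,-.1655,.12],207.27)
p=capfit("scene",.142); cv2.imwrite("pics/s8.png",cv2.resize(p[180:270,220:320],None,fx=6,fy=6))
E
```

```text
t 7.58 tcp [ 0.528  -0.1575  0.1776] yaw -152.73 q [-6.000e-03  2.650e-01  7.000e-02 -1.000e-03 -1.377e+00 -1.089e+00] F [-0.   0.6 -1.4] w 0.0134
  d [ 0.0251 -0.0232  0.1425] rot [ 0.0012 -0.0012 -0.    ]
time_s: 8.25
tcp_pos: [0.5257, -0.1664, 0.1465]
tool_rot: [-0.739, 3.053, -0.001]
wrist_force: [0.1, -0.4, -1.5]
grip_width: 0.0133
t 8.25 tcp [ 0.5257 -0.1664  0.1465] yaw -152.78 q [-0.022  0.278  0.007  0.    -1.299 -1.074] F [ 0.1 -0.4 -1.5] w 0.0133
  d [0.001  0.0045 0.1059] rot [-0.0006  0.0003 -0.0008]
scene cap [ 0.5263 -0.1662] 144 0.0009 tcp [ 0.5259 -0.1664  0.1467]
```

View pics/s8.png

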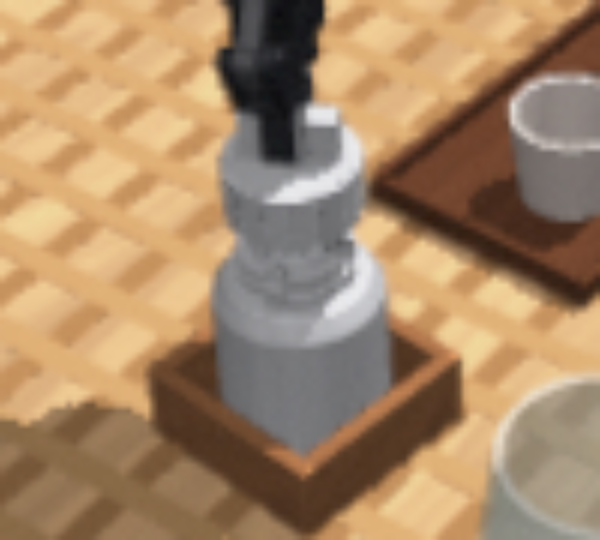

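```bash
python3 -m jog '[{"dx":0.003,"dy":0.006,"dz":0.02,"rx":0,"ry":0,"rz":0,"hand":0},{"dx":0.003,"dy":0.006,"dz":0.04,"rx":0,"ry":0,"rz":0,"hand":0},{"dx":0.003,"dy":0.006,"dz":0.055,"rx":0,"ry":0,"rz":0,"hand":0},{"dx":0.003,"dy":0.006,"dz":0.055,"rx":0,"ry":0,"rz":0,"hand":0},{"dx":0.003,"dy":0.006,"dz":0.055,"rx":0,"ry":0,"rz":0,"hand":0}]'
python3 -m jog '[{"dx":0,"dy":0,"dz":0.006,"rx":0,"ry":0,"rz":0,"hand":0},{"dx":0,"dy":0,"dz":0.012,"rx":0,"ry":0,"rz":0,"hand":0},{"dx":0,"dy":0,"dz":0.012,"rx":0,"ry":0,"rz":0,"hand":0},{"dx":0,"dy":0,"dz":0.012,"rx":0,"ry":0,"rz":0,"hand":0}]'
python3 -m jog '[{"dx":0,"dy":0,"dz":0.006,"rx":0,"ry":0,"rz":0,"hand":0},{"dx":0,"dy":0,"dz":0.006,"rx":0,"ry":0,"rz":0,"hand":0},{"dx":0,"dy":0,"dz":0.006,"rx":0,"ry":0,"rz":0,"hand":0}]'
```

```text
time_s: 8.72
tcp_pos: [0.5238, -0.1652, 0.1319]
tool_rot: [0.739, -3.053, -0.0]
wrist_force: [-0.1, -0.2, -0.5]
grip_width: 0.0129
time_s: 9.05
tcp_pos: [0.5241, -0.1653, 0.1293]
tool_rot: [0.739, -3.053, -0.0]
wrist_force: [-0.3, 0.5, 0.2]
grip_width: 0.0132
time_s: 9.3
tcp_pos: [0.5241, -0.1652, 0.1278]
tool_rot: [0.739, -3.053, -0.0]
wrist_force: [-0.2, 0.1, -0.8]
grip_width: 0.0132
```

```bash
for k in 1; do python3 -m jog '[{"dx":0,"dy":0,"dz":0.006,"rx":0,"ry":0,"rz":0,"hand":0},{"dx":0,"dy":0,"dz":0.006,"rx":0,"ry":0,"rz":0,"hand":0},{"dx":0,"dy":0,"dz":0.006,"rx":0,"ry":0,"rz":0,"hand":0}]'; done
python3 -m jog '[{"dx":0,"dy":0,"dz":0.006,"rx":0,"ry":0,"rz":0,"hand":0},{"dx":0,"dy":0,"dz":0.006,"rx":0,"ry":0,"rz":0,"hand":0},{"dx":0,"dy":0,"dz":0.006,"rx":0,"ry":0,"rz":0,"hand":0}]'
```

```text
time_s: 9.55
tcp_pos: [0.5244, -0.1654, 0.1269]
tool_rot: [-0.739, 3.053, -0.001]
wrist_force: [-0.6, 0.6, 2.3]
grip_width: 0.0131
time_s: 9.8
tcp_pos: [0.5246, -0.1655, 0.1265]
tool_rot: [-0.739, 3.052, -0.002]
wrist_force: [-2.1, 1.2, 7.8]
grip_width: 0.0128
```

Contact is at about 9 N. Now turning anticlockwise in small steps under light pressure.

```bash
python3 -m jog '[{"dx":0,"dy":0,"dz":0,"rx":0,"ry":0,"rz":-0.04,"hand":0},{"dx":0,"dy":0,"dz":0,"rx":0,"ry":0,"rz":-0.08,"hand":0},{"dx":0,"dy":0,"dz":0,"rx":0,"ry":0,"rz":-0.1,"hand":0},{"dx":0,"dy":0,"dz":0,"rx":0,"ry":0,"rz":-0.1,"hand":0}]'
python3 -c "
from h import *
rel();print(ctrl.get_state()['wrist_torque'])"
```

```text
time_s: 10.13
tcp_pos: [0.5244, -0.1654, 0.1248]
tool_rot: [-0.898, 3.01, -0.001]
wrist_force: [1.2, -0.6, 0.6]
grip_width: 0.0131
t 10.13 tcp [ 0.5244 -0.1654  0.1248] yaw -146.77 q [-0.021  0.287 -0.037  0.    -1.246 -0.97 ] F [ 1.2 -0.6  0.6] w 0.0131
  d [0. 0. 0.] rot [-0.0006  0.0002 -0.    ]
[-0.45554282 -0.37171189  0.02165561]
```

The contact has fallen away, so it was a post top. Following down.

```bash
python3 -m jog '[{"dx":0,"dy":0,"dz":0.006,"rx":0,"ry":0,"rz":0,"hand":0},{"dx":0,"dy":0,"dz":0.006,"rx":0,"ry":0,"rz":0,"hand":0},{"dx":0,"dy":0,"dz":0.006,"rx":0,"ry":0,"rz":0,"hand":0}]'
python3 -m jog '[{"dx":0,"dy":0,"dz":0.006,"rx":0,"ry":0,"rz":0,"hand":0},{"dx":0,"dy":0,"dz":0.006,"rx":0,"ry":0,"rz":0,"hand":0},{"dx":0,"dy":0,"dz":0.006,"rx":0,"ry":0,"rz":0,"hand":0}]'
```

```text
time_s: 10.38
tcp_pos: [0.5242, -0.1656, 0.1231]
tool_rot: [0.897, -3.011, 0.001]
wrist_force: [0.8, -2.4, -2.1]
grip_width: 0.013
time_s: 10.63
tcp_pos: [0.5242, -0.1655, 0.1217]
tool_rot: [0.897, -3.011, 0.001]
wrist_force: [1.7, -4.2, -1.6]
grip_width: 0.0132
```

```bash
python3 -m jog '[{"dx":0.001,"dy":-0.004,"dz":0,"rx":0,"ry":0,"rz":0,"hand":0},{"dx":0.001,"dy":-0.004,"dz":0.006,"rx":0,"ry":0,"rz":0,"hand":0},{"dx":0.001,"dy":-0.004,"dz":0.006,"rx":0,"ry":0,"rz":0,"hand":0},{"dx":0.001,"dy":-0.004,"dz":0.006,"rx":0,"ry":0,"rz":0,"hand":0}]'
python3 -m jog '[{"dx":0,"dy":0,"dz":0.006,"rx":0,"ry":0,"rz":0,"hand":0},{"dx":0,"dy":0,"dz":0.006,"rx":0,"ry":0,"rz":0,"hand":0},{"dx":0,"dy":0,"dz":0.006,"rx":0,"ry":0,"rz":0,"hand":0}]'
python3 -c "
from h import *
rel();print(ctrl.get_state()['wrist_torque']); p=capfit('scene',.118);cv2.imwrite('pics/s9.png',cv2.resize(p[180:270,220:320],None,fx=6,fy=6))"
```

```text
time_s: 10.97
tcp_pos: [0.5244, -0.1659, 0.1214]
tool_rot: [-0.898, 3.01, 0.0]
wrist_force: [-0.6, 1.0, 5.1]
grip_width: 0.013
time_s: 11.22
tcp_pos: [0.5246, -0.166, 0.1212]
tool_rot: [-0.898, 3.009, -0.001]
wrist_force: [-3.5, 2.4, 12.8]
grip_width: 0.013
t 11.22 tcp [ 0.5246 -0.166   0.1212] yaw -146.77 q [-0.022  0.289 -0.043  0.    -1.237 -0.969] F [-3.5  2.4 12.8] w 0.013
  d [0. 0. 0.] rot [-0.0011  0.0014 -0.    ]
[0.91103824 1.45032127 0.03889545]
scene cap [ 0.525  -0.1657] 135 0.0009 tcp [ 0.5246 -0.166   0.1212]
```

View pics/s9.png

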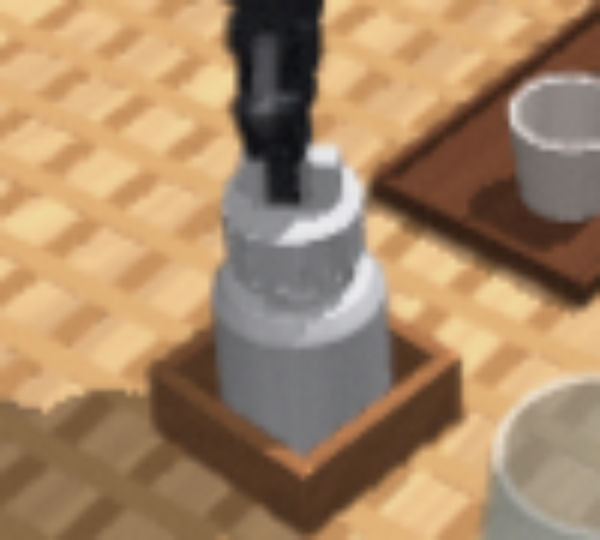

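The cap is on the ridge: z≈0.1213, and the predicted ridge height is 0.1217. Easing the pressure and turning anticlockwise.

```bash
python3 -m jog '[{"dx":0,"dy":0,"dz":-0.003,"rx":0,"ry":0,"rz":-0.04,"hand":0},{"dx":0,"dy":0,"dz":-0.003,"rx":0,"ry":0,"rz":-0.08,"hand":0},{"dx":0,"dy":0,"dz":-0.003,"rx":0,"ry":0,"rz":-0.12,"hand":0},{"dx":0,"dy":0,"dz":-0.003,"rx":0,"ry":0,"rz":-0.16,"hand":0},{"dx":0,"dy":0,"dz":-0.003,"rx":0,"ry":0,"rz":-0.2,"hand":0},{"dx":0,"dy":0,"dz":-0.003,"rx":0,"ry":0,"rz":-0.2,"hand":0}]'
python3 -c "
from h import *
rel();print(ctrl.get_state()['wrist_torque'])"
```

```text
time_s: 11.77
tcp_pos: [0.5252, -0.1662, 0.1213]
tool_rot: [-1.21, 2.897, -0.002]
wrist_force: [-0.5, -0.1, 7.0]
grip_width: 0.0133
t 11.77 tcp [ 0.5252 -0.1662  0.1213] yaw -134.65 q [-0.022  0.29  -0.042  0.    -1.236 -0.757] F [-0.5 -0.1  7. ] w 0.0133
  d [0. 0. 0.] rot [-0.002   0.0015 -0.    ]
[0.08918805 0.22574461 0.1097362 ]
```

```bash
python3 -m jog '[{"dx":0,"dy":0,"dz":0,"rx":0,"ry":0,"rz":-0.05,"hand":0},{"dx":0,"dy":0,"dz":0,"rx":0,"ry":0,"rz":-0.1,"hand":0},{"dx":0,"dy":0,"dz":0,"rx":0,"ry":0,"rz":-0.15,"hand":0},{"dx":0,"dy":0,"dz":0,"rx":0,"ry":0,"rz":-0.2,"hand":0},{"dx":0,"dy":0,"dz":0,"rx":0,"ry":0,"rz":-0.25,"hand":0},{"dx":0,"dy":0,"dz":0,"rx":0,"ry":0,"rz":-0.25,"hand":0}]'
python3 -c "
from h import *
rel();print(ctrl.get_state()['wrist_torque'])"
```

```text
time_s: 12.27
tcp_pos: [0.5252, -0.1662, 0.1213]
tool_rot: [-1.579, 2.714, -0.003]
wrist_force: [-0.4, 0.3, 7.3]
grip_width: 0.0128
t 12.27 tcp [ 0.5252 -0.1662  0.1213] yaw -119.62 q [-0.022  0.29  -0.042  0.    -1.236 -0.495] F [-0.4  0.3  7.3] w 0.0128
  d [0. 0. 0.] rot [-0.0024  0.0009 -0.    ]
[0.08510267 0.1445081  0.15851938]
```

```bash
python3 -m jog '[{"dx":0,"dy":0,"dz":0,"rx":0,"ry":0,"rz":-0.05,"hand":0},{"dx":0,"dy":0,"dz":0,"rx":0,"ry":0,"rz":-0.1,"hand":0},{"dx":0,"dy":0,"dz":0,"rx":0,"ry":0,"rz":-0.15,"hand":0},{"dx":0,"dy":0,"dz":0,"rx":0,"ry":0,"rz":-0.2,"hand":0},{"dx":0,"dy":0,"dz":0,"rx":0,"ry":0,"rz":-0.25,"hand":0},{"dx":0,"dy":0,"dz":0,"rx":0,"ry":0,"rz":-0.25,"hand":0}]'
python3 -c "
from h import *
rel();print(ctrl.get_state()['wrist_torque'])"
```

```text
time_s: 12.77
tcp_pos: [0.5253, -0.1663, 0.1214]
tool_rot: [-1.92, 2.484, -0.003]
wrist_force: [-0.2, 0.6, 6.6]
grip_width: 0.0131
t 12.77 tcp [ 0.5253 -0.1663  0.1214] yaw -104.62 q [-0.022  0.29  -0.042  0.    -1.236 -0.233] F [-0.2  0.6  6.6] w 0.0131
  d [0. 0. 0.] rot [-0.0027  0.0002 -0.    ]
[0.05966873 0.11015219 0.14922552]
```

```bash
python3 -m jog '[{"dx":0,"dy":0,"dz":0,"rx":0,"ry":0,"rz":-0.05,"hand":0},{"dx":0,"dy":0,"dz":0,"rx":0,"ry":0,"rz":-0.1,"hand":0},{"dx":0,"dy":0,"dz":0,"rx":0,"ry":0,"rz":-0.15,"hand":0},{"dx":0,"dy":0,"dz":0,"rx":0,"ry":0,"rz":-0.15,"hand":0}]'
```

```text
time_s: 13.1
tcp_pos: [0.5253, -0.1663, 0.1213]
tool_rot: [-2.109, 2.326, -0.004]
wrist_force: [-1.1, -0.4, 7.1]
grip_width: 0.0132
```

```bash
python3 -m jog '[{"dx":0,"dy":0,"dz":0,"rx":0,"ry":0,"rz":-0.05,"hand":0},{"dx":0,"dy":0,"dz":0,"rx":0,"ry":0,"rz":-0.08,"hand":0},{"dx":0,"dy":0,"dz":0,"rx":0,"ry":0,"rz":-0.08,"hand":0}]'
```

```text
time_s: 13.35
tcp_pos: [0.5254, -0.1662, 0.1213]
tool_rot: [-2.203, 2.237, -0.004]
wrist_force: [0.2, -0.4, 6.8]
grip_width: 0.0131
```

```bash
python3 -m jog '[{"dx":0,"dy":0,"dz":0,"rx":0,"ry":0,"rz":-0.05,"hand":0},{"dx":0,"dy":0,"dz":0,"rx":0,"ry":0,"rz":-0.08,"hand":0},{"dx":0,"dy":0,"dz":0,"rx":0,"ry":0,"rz":-0.08,"hand":0}]'
```

```text
time_s: 13.6
tcp_pos: [0.5254, -0.1662, 0.1214]
tool_rot: [-2.295, 2.143, -0.004]
wrist_force: [-0.0, -0.5, 6.5]
grip_width: 0.0132
```

```bash
python3 -m jog '[{"dx":0,"dy":0,"dz":0,"rx":0,"ry":0,"rz":-0.05,"hand":0},{"dx":0,"dy":0,"dz":0,"rx":0,"ry":0,"rz":-0.08,"hand":0},{"dx":0,"dy":0,"dz":0,"rx":0,"ry":0,"rz":-0.08,"hand":0}]'
```

```text
time_s: 13.85
tcp_pos: [0.5246, -0.1663, 0.1209]
tool_rot: [-2.383, 2.046, -0.002]
wrist_force: [-1.3, -0.4, 6.3]
grip_width: 0.0132
```

```bash
python3 -c "
from h import *
rel();print(ctrl.get_state()['wrist_torque'])"
```

```text
t 13.85 tcp [ 0.5246 -0.1663  0.1209] yaw -81.29 q [-0.022  0.29  -0.043  0.    -1.237  0.174] F [-1.3 -0.4  6.3] w 0.0132
  d [0. 0. 0.] rot [-0.001  -0.0006  0.    ]
[-0.11416515  0.34670334  0.10493421]
```

Starting to change (z and x shift). Another couple of degrees.

```bash
python3 -m jog '[{"dx":0,"dy":0,"dz":0,"rx":0,"ry":0,"rz":-0.03,"hand":0},{"dx":0,"dy":0,"dz":0,"rx":0,"ry":0,"rz":-0.05,"hand":0},{"dx":0,"dy":0,"dz":0,"rx":0,"ry":0,"rz":-0.05,"hand":0}]'; python3 -c "
from h import *
rel();print(ctrl.get_state()['wrist_torque'])"
```

```text
time_s: 14.1
tcp_pos: [0.5251, -0.166, 0.1199]
tool_rot: [-2.435, 1.983, -0.002]
wrist_force: [2.5, -1.0, 1.4]
grip_width: 0.013
t 14.1 tcp [ 0.5251 -0.166   0.1199] yaw -78.33 q [-0.022  0.291 -0.044 -0.    -1.234  0.226] F [ 2.5 -1.   1.4] w 0.013
  d [0. 0. 0.] rot [-0.0015 -0.0001  0.    ]
[-0.32279746 -0.92381789  0.0558446 ]
```

The force is gone, so the cap has dropped into the start. A few more degrees for clearance (9° are free there), then follow down.

```bash
python3 -m jog '[{"dx":0,"dy":0,"dz":0.002,"rx":0,"ry":0,"rz":-0.03,"hand":0},{"dx":0,"dy":0,"dz":0.004,"rx":0,"ry":0,"rz":-0.05,"hand":0},{"dx":0,"dy":0,"dz":0.007,"rx":0,"ry":0,"rz":-0.05,"hand":0},{"dx":0,"dy":0,"dz":0.01,"rx":0,"ry":0,"rz":-0.05,"hand":0},{"dx":0,"dy":0,"dz":0.01,"rx":0,"ry":0,"rz":-0.05,"hand":0}]'; python3 -c "
from h import *
rel();print(ctrl.get_state()['wrist_torque'])"
```

```text
time_s: 14.52
tcp_pos: [0.5246, -0.1661, 0.1168]
tool_rot: [-2.485, 1.922, 0.0]
wrist_force: [2.6, -0.4, -1.0]
grip_width: 0.0135
t 14.52 tcp [ 0.5246 -0.1661  0.1168] yaw -75.44 q [-0.022  0.293 -0.049 -0.    -1.228  0.277] F [ 2.6 -0.4 -1. ] w 0.0135
  d [0. 0. 0.] rot [-0.0002  0.0002 -0.    ]
[-0.21139447 -1.06060632  0.03403993]
```

```bash
python3 -m jog '[{"dx":0,"dy":0,"dz":0.004,"rx":0,"ry":0,"rz":0,"hand":0},{"dx":0,"dy":0,"dz":0.008,"rx":0,"ry":0,"rz":0,"hand":0},{"dx":0,"dy":0,"dz":0.012,"rx":0,"ry":0,"rz":0,"hand":0},{"dx":0,"dy":0,"dz":0.012,"rx":0,"ry":0,"rz":0,"hand":0}]'; python3 -m jog '[{"dx":0,"dy":0,"dz":0.004,"rx":0,"ry":0,"rz":0,"hand":0},{"dx":0,"dy":0,"dz":0.004,"rx":0,"ry":0,"rz":0,"hand":0},{"dx":0,"dy":0,"dz":0.004,"rx":0,"ry":0,"rz":0,"hand":0}]';python3 -c "
from h import *
rel();print(ctrl.get_state()['wrist_torque'])"
```

```text
time_s: 14.85
tcp_pos: [0.5246, -0.1662, 0.1139]
tool_rot: [-2.486, 1.921, -0.0]
wrist_force: [2.9, -0.6, -0.9]
grip_width: 0.0128
time_s: 15.1
tcp_pos: [0.5246, -0.1663, 0.1133]
tool_rot: [-2.486, 1.921, -0.001]
wrist_force: [1.8, -0.5, 0.7]
grip_width: 0.0132
t 15.1 tcp [ 0.5246 -0.1663  0.1133] yaw -75.39 q [-0.022  0.295 -0.055  0.    -1.22   0.277] F [ 1.8 -0.5  0.7] w 0.0132
  d [0. 0. 0.] rot [-0.0003 -0.0002  0.    ]
[-0.15221752 -0.86987407 -0.01203235]
```

The cap has landed at z=0.1133, exactly the predicted dropped-in height. Now clockwise in short steps, following it down.

```bash
python3 -m jog '[{"dx":0,"dy":0,"dz":0.002,"rx":0,"ry":0,"rz":0.04,"hand":0},{"dx":0,"dy":0,"dz":0.002,"rx":0,"ry":0,"rz":0.08,"hand":0},{"dx":0,"dy":0,"dz":0.002,"rx":0,"ry":0,"rz":0.12,"hand":0},{"dx":0,"dy":0,"dz":0.002,"rx":0,"ry":0,"rz":0.15,"hand":0},{"dx":0,"dy":0,"dz":0.002,"rx":0,"ry":0,"rz":0.15,"hand":0}]';python3 -c "
from h import *
rel();print(ctrl.get_state()['wrist_torque'])"
```

```text
time_s: 15.52
tcp_pos: [0.5247, -0.166, 0.1131]
tool_rot: [-2.326, 2.111, -0.001]
wrist_force: [1.8, 1.0, 4.0]
grip_width: 0.0131
t 15.52 tcp [ 0.5247 -0.166   0.1131] yaw -84.45 q [-0.022  0.295 -0.056 -0.    -1.219  0.119] F [1.8 1.  4. ] w 0.0131
  d [0. 0. 0.] rot [-0.0008  0.0001 -0.    ]
[ 0.43140485 -0.53073061 -0.00322812]
```

```bash
python3 -m jog '[{"dx":0,"dy":0,"dz":0,"rx":0,"ry":0,"rz":0.04,"hand":0},{"dx":0,"dy":0,"dz":0,"rx":0,"ry":0,"rz":0.08,"hand":0},{"dx":0,"dy":0,"dz":0,"rx":0,"ry":0,"rz":0.1,"hand":0},{"dx":0,"dy":0,"dz":0,"rx":0,"ry":0,"rz":0.1,"hand":0}]';python3 -c "
from h import *
rel();print(ctrl.get_state()['wrist_torque'])"
```

```text
time_s: 15.85
tcp_pos: [0.5244, -0.1661, 0.1127]
tool_rot: [-2.214, 2.229, 0.0]
wrist_force: [0.7, 0.6, 4.1]
grip_width: 0.0133
t 15.85 tcp [ 0.5244 -0.1661  0.1127] yaw -90.38 q [-0.022  0.296 -0.056 -0.    -1.219  0.016] F [0.7 0.6 4.1] w 0.0133
  d [0. 0. 0.] rot [-0.      0.0002 -0.    ]
[ 0.4420167  -0.49183386 -0.00988022]
```

```bash
python3 -m jog '[{"dx":0,"dy":0,"dz":0.001,"rx":0,"ry":0,"rz":0.04,"hand":0},{"dx":0,"dy":0,"dz":0.002,"rx":0,"ry":0,"rz":0.08,"hand":0},{"dx":0,"dy":0,"dz":0.003,"rx":0,"ry":0,"rz":0.12,"hand":0},{"dx":0,"dy":0,"dz":0.004,"rx":0,"ry":0,"rz":0.16,"hand":0},{"dx":0,"dy":0,"dz":0.004,"rx":0,"ry":0,"rz":0.16,"hand":0}]';python3 -c "
from h import *
rel();print(ctrl.get_state()['wrist_torque'])"
```

```text
time_s: 16.27
tcp_pos: [0.5243, -0.1661, 0.1117]
tool_rot: [-2.019, 2.406, 0.0]
wrist_force: [0.9, 1.1, 4.7]
grip_width: 0.0129
t 16.27 tcp [ 0.5243 -0.1661  0.1117] yaw -100.0 q [-0.022  0.296 -0.058 -0.    -1.216 -0.152] F [0.9 1.1 4.7] w 0.0129
  d [0. 0. 0.] rot [0.0001 0.0002 0.    ]
[ 0.5496548  -0.31397327 -0.04802599]
```

```bash
python3 -m jog '[{"dx":0,"dy":0,"dz":0.0015,"rx":0,"ry":0,"rz":0.04,"hand":0},{"dx":0,"dy":0,"dz":0.003,"rx":0,"ry":0,"rz":0.08,"hand":0},{"dx":0,"dy":0,"dz":0.004,"rx":0,"ry":0,"rz":0.12,"hand":0},{"dx":0,"dy":0,"dz":0.005,"rx":0,"ry":0,"rz":0.16,"hand":0},{"dx":0,"dy":0,"dz":0.006,"rx":0,"ry":0,"rz":0.2,"hand":0},{"dx":0,"dy":0,"dz":0.006,"rx":0,"ry":0,"rz":0.2,"hand":0}]';python3 -c "
from h import *
rel();print(ctrl.get_state()['wrist_torque'])"
```

```text
time_s: 16.77
tcp_pos: [0.5241, -0.1662, 0.1105]
tool_rot: [1.757, -2.604, -0.0]
wrist_force: [-0.8, 0.4, 5.2]
grip_width: 0.013
t 16.77 tcp [ 0.5241 -0.1662  0.1105] yaw -111.97 q [-0.022  0.297 -0.061  0.    -1.213 -0.361] F [-0.8  0.4  5.2] w 0.013
  d [0. 0. 0.] rot [ 0.0004 -0.0003 -0.    ]
[ 0.54480384  0.05726028 -0.14430438]
```

```bash
python3 -m jog '[{"dx":0,"dy":0,"dz":0.001,"rx":0,"ry":0,"rz":0.04,"hand":0},{"dx":0,"dy":0,"dz":0.002,"rx":0,"ry":0,"rz":0.08,"hand":0},{"dx":0,"dy":0,"dz":0.003,"rx":0,"ry":0,"rz":0.12,"hand":0},{"dx":0,"dy":0,"dz":0.004,"rx":0,"ry":0,"rz":0.16,"hand":0},{"dx":0,"dy":0,"dz":0.005,"rx":0,"ry":0,"rz":0.2,"hand":0},{"dx":0,"dy":0,"dz":0.005,"rx":0,"ry":0,"rz":0.2,"hand":0}]';python3 -c "
from h import *
rel();print(ctrl.get_state()['wrist_torque'])"
```

```text
time_s: 17.27
tcp_pos: [0.5239, -0.1663, 0.1092]
tool_rot: [1.475, -2.773, -0.0]
wrist_force: [0.2, 1.2, 6.0]
grip_width: 0.0133
t 17.27 tcp [ 0.5239 -0.1663  0.1092] yaw -123.98 q [-0.022  0.298 -0.063  0.    -1.211 -0.571] F [0.2 1.2 6. ] w 0.0133
  d [0. 0. 0.] rot [ 0.0004 -0.0005 -0.    ]
[ 0.52657791  0.22818733 -0.06311774]
```

```bash
python3 -m jog '[{"dx":0,"dy":0,"dz":0.001,"rx":0,"ry":0,"rz":0.04,"hand":0},{"dx":0,"dy":0,"dz":0.002,"rx":0,"ry":0,"rz":0.08,"hand":0},{"dx":0,"dy":0,"dz":0.002,"rx":0,"ry":0,"rz":0.12,"hand":0},{"dx":0,"dy":0,"dz":0.002,"rx":0,"ry":0,"rz":0.16,"hand":0},{"dx":0,"dy":0,"dz":0.002,"rx":0,"ry":0,"rz":0.16,"hand":0}]';python3 -c "
from h import *
rel();print(ctrl.get_state()['wrist_torque'])"
```

```text
time_s: 17.68
tcp_pos: [0.5243, -0.1664, 0.1087]
tool_rot: [1.238, -2.887, 0.001]
wrist_force: [0.0, -0.1, 4.9]
grip_width: 0.0132
t 17.68 tcp [ 0.5243 -0.1664  0.1087] yaw -133.56 q [-0.023  0.298 -0.064  0.    -1.209 -0.738] F [ 0.  -0.1  4.9] w 0.0132
  d [0. 0. 0.] rot [-0.0002 -0.0004  0.    ]
[ 0.33578803 -0.01610057 -0.11045492]
```

At home height (0.1087 measured, 0.1086 expected). Turning on to the stop in small steps and watching the torque.

```bash
python3 -m jog '[{"dx":0,"dy":0,"dz":0,"rx":0,"ry":0,"rz":0.04,"hand":0},{"dx":0,"dy":0,"dz":0,"rx":0,"ry":0,"rz":0.07,"hand":0},{"dx":0,"dy":0,"dz":0,"rx":0,"ry":0,"rz":0.07,"hand":0}]';python3 -c "
from h import *
rel();print(ctrl.get_state()['wrist_torque'])"
```

```text
time_s: 17.93
tcp_pos: [0.5244, -0.1665, 0.1087]
tool_rot: [1.133, -2.93, 0.001]
wrist_force: [0.3, -0.0, 5.1]
grip_width: 0.0131
t 17.93 tcp [ 0.5244 -0.1665  0.1087] yaw -137.73 q [-2.300e-02  2.990e-01 -6.400e-02  1.000e-03 -1.209e+00 -8.110e-01] F [ 0.3 -0.   5.1] w 0.0131
  d [0. 0. 0.] rot [-0.0004 -0.0004  0.    ]
[ 0.23085609 -0.06545012 -0.08085429]
```

```bash
python3 -m jog '[{"dx":0,"dy":0,"dz":0,"rx":0,"ry":0,"rz":0.04,"hand":0},{"dx":0,"dy":0,"dz":0,"rx":0,"ry":0,"rz":0.07,"hand":0},{"dx":0,"dy":0,"dz":0,"rx":0,"ry":0,"rz":0.07,"hand":0}]';python3 -c "
from h import *
rel();print(ctrl.get_state()['wrist_torque'])"
```

```text
time_s: 18.18
tcp_pos: [0.5243, -0.1665, 0.1087]
tool_rot: [1.025, -2.97, 0.001]
wrist_force: [-0.1, 0.3, 4.3]
grip_width: 0.0129
t 18.18 tcp [ 0.5243 -0.1665  0.1087] yaw -141.93 q [-2.300e-02  2.990e-01 -6.400e-02  1.000e-03 -1.209e+00 -8.840e-01] F [-0.1  0.3  4.3] w 0.0129
  d [0. 0. 0.] rot [-0.0004 -0.0004  0.    ]
[ 0.1946359  -0.09107817 -0.0469581 ]
```

```bash
python3 -m jog '[{"dx":0,"dy":0,"dz":0,"rx":0,"ry":0,"rz":0.02,"hand":0},{"dx":0,"dy":0,"dz":0,"rx":0,"ry":0,"rz":0.035,"hand":0},{"dx":0,"dy":0,"dz":0,"rx":0,"ry":0,"rz":0.035,"hand":0}]';python3 -c "
from h import *
rel();print(ctrl.get_state()['wrist_torque'])"
```

```text
time_s: 18.43
tcp_pos: [0.5243, -0.1666, 0.1087]
tool_rot: [0.971, -2.987, 0.001]
wrist_force: [0.4, 0.4, 4.9]
grip_width: 0.013
t 18.43 tcp [ 0.5243 -0.1666  0.1087] yaw -143.98 q [-2.300e-02  2.990e-01 -6.400e-02  1.000e-03 -1.209e+00 -9.200e-01] F [0.4 0.4 4.9] w 0.013
  d [0. 0. 0.] rot [-0.0004 -0.0005  0.    ]
[ 0.24594239 -0.13203842  0.02781059]
```

```bash
python3 -m jog '[{"dx":0,"dy":0,"dz":0,"rx":0,"ry":0,"rz":0.02,"hand":0},{"dx":0,"dy":0,"dz":0,"rx":0,"ry":0,"rz":0.025,"hand":0},{"dx":0,"dy":0,"dz":0,"rx":0,"ry":0,"rz":0.025,"hand":0}]';python3 -c "
from h import *
rel();print(ctrl.get_state()['wrist_torque'])"
```

```text
time_s: 18.68
tcp_pos: [0.5243, -0.1665, 0.1087]
tool_rot: [0.933, -3.0, 0.001]
wrist_force: [-0.3, 0.4, 4.7]
grip_width: 0.0134
t 18.68 tcp [ 0.5243 -0.1665  0.1087] yaw -145.44 q [-2.300e-02  2.990e-01 -6.400e-02  1.000e-03 -1.209e+00 -9.450e-01] F [-0.3  0.4  4.7] w 0.0134
  d [0. 0. 0.] rot [-0.0005 -0.0004  0.    ]
[ 0.19655783 -0.12127406  0.09815991]
```

```bash
python3 -m jog '[{"dx":0,"dy":0,"dz":0,"rx":0,"ry":0,"rz":0.02,"hand":0},{"dx":0,"dy":0,"dz":0,"rx":0,"ry":0,"rz":0.025,"hand":0},{"dx":0,"dy":0,"dz":0,"rx":0,"ry":0,"rz":0.025,"hand":0}]';python3 -c "
from h import *
rel();s=ctrl.get_state();print(s['wrist_torque'],s['joint_torque']); p=capfit('scene',.1073);cv2.imwrite('pics/s10.png',cv2.resize(p[180:270,220:320],None,fx=6,fy=6))"
```

```text
time_s: 18.93
tcp_pos: [0.5243, -0.1664, 0.1087]
tool_rot: [0.894, -3.011, 0.001]
wrist_force: [-0.6, 1.0, 4.9]
grip_width: 0.0128
t 18.93 tcp [ 0.5243 -0.1664  0.1087] yaw -146.93 q [-0.022  0.298 -0.064  0.    -1.209 -0.971] F [-0.6  1.   4.9] w 0.0128
  d [0. 0. 0.] rot [-0.0003 -0.0003  0.    ]
[ 0.3825604  -0.03404255  0.19984849] [ -0.78943117 -36.96617603  20.46745956   4.60801095  -0.04478314
  -0.30866347]
scene cap [ 0.5248 -0.1659] 134 0.0008 tcp [ 0.5243 -0.1664  0.1087]
```

View pics/s10.png

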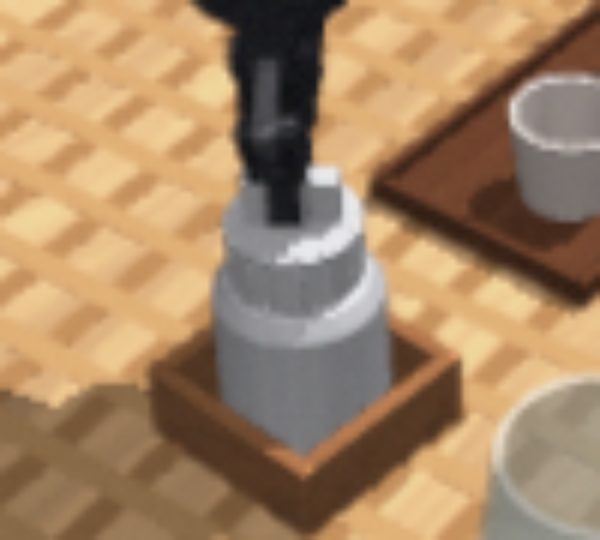

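Torque is climbing steadily (0.03, 0.10, 0.20 N m) after 71.5° clockwise, and z is at home height, so the cap is at its stop. Now unload the wind-up and let go.

```bash
python3 -m jog '[{"dx":0,"dy":0,"dz":-0.003,"rx":0,"ry":0,"rz":-0.04,"hand":0},{"dx":0,"dy":0,"dz":-0.003,"rx":0,"ry":0,"rz":-0.04,"hand":0},{"dx":0,"dy":0,"dz":-0.003,"rx":0,"ry":0,"rz":-0.04,"hand":1},{"dx":0,"dy":0,"dz":-0.003,"rx":0,"ry":0,"rz":-0.04,"hand":1},{"dx":0,"dy":0,"dz":-0.003,"rx":0,"ry":0,"rz":-0.04,"hand":1},{"dx":0,"dy":0,"dz":-0.003,"rx":0,"ry":0,"rz":-0.04,"hand":1},{"dx":0,"dy":0,"dz":-0.003,"rx":0,"ry":0,"rz":-0.04,"hand":1},{"dx":0,"dy":0,"dz":-0.003,"rx":0,"ry":0,"rz":-0.04,"hand":1}]'
python3 -m jog '[{"dx":0,"dy":0,"dz":-0.05,"rx":0,"ry":0,"rz":0,"hand":1},{"dx":0,"dy":0,"dz":-0.15,"rx":0,"ry":0,"rz":0,"hand":1},{"dx":0,"dy":0,"dz":-0.3,"rx":0,"ry":0,"rz":0,"hand":1},{"dx":0,"dy":0,"dz":-0.45,"rx":0,"ry":0,"rz":0,"hand":1},{"dx":0,"dy":0,"dz":-0.5,"rx":0,"ry":0,"rz":0,"hand":1},{"dx":0,"dy":0,"dz":-0.5,"rx":0,"ry":0,"rz":0,"hand":1},{"dx":0,"dy":0,"dz":-0.5,"rx":0,"ry":0,"rz":0,"hand":1}]'
python3 - <<'E'
from h import *
from scipy.optimize import least_squares
rel()
p,d=ctrl.capture("scene"); cv2.imwrite("pics/s11.png",p); cv2.imwrite("pics/s11c.png",cv2.resize(p[180:270,220:320],None,fx=6,fy=6))
X=cloud("scene",d).reshape(-1,3); q=X[np.hypot(X[:,0]-.525,X[:,1]+.166)<.045]
w=q[(q[:,2]>.113)&(q[:,2]<.133)]; o=least_squares(lambda c:np.hypot(w[:,0]-c[0],w[:,1]-c[1])-.0325,[.525,-.166],loss="soft_l1",f_scale=.002); print("cap",o.x)
t=q[(q[:,2]>.133)&(q[:,2]<.144)]; print("disc z",np.median(t[:,2]),len(t),"expect .1383")
A=np.c_[t[:,0]-.525,t[:,1]+.166,np.ones(len(t))]; print("plane",np.linalg.lstsq(A,t[:,2],rcond=None)[0])
b=q[q[:,2]>.155]; print("bartop",np.percentile(b[:,2],90),"expect .1643")
E
```

```text
time_s: 19.65
tcp_pos: [0.5243, -0.1662, 0.1089]
tool_rot: [0.953, -2.993, -0.0]
wrist_force: [-0.4, -0.2, 0.3]
grip_width: 0.0837
time_s: 20.23
tcp_pos: [0.5248, -0.1661, 0.2348]
tool_rot: [-0.952, 2.992, -0.0]
wrist_force: [-0.9, -0.3, 0.1]
grip_width: 0.0855
t 20.23 tcp [ 0.5248 -0.1661  0.2348] yaw -144.69 q [-0.022  0.247  0.19  -0.    -1.512 -0.932] F [-0.9 -0.3  0.1] w 0.0855
  d [0. 0. 0.] rot [-0.0008  0.0017 -0.    ]
cap [ 0.52420963 -0.16619281]
disc z 0.1376437549924749 196 expect .1383
plane [-0.02842577  0.03187134  0.13835746]
bartop 0.6512239091407733 expect .1643
```

View pics/s11.png

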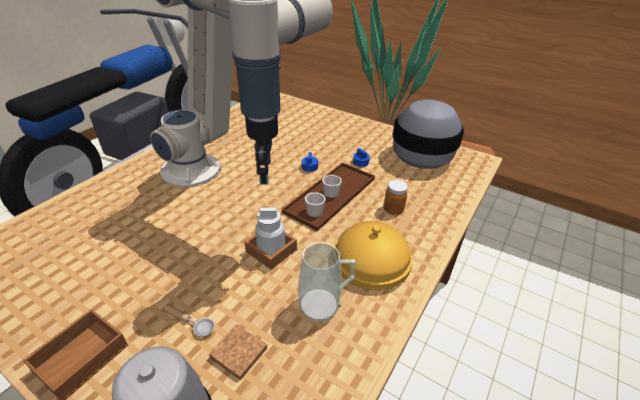

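View pics/s11c.png

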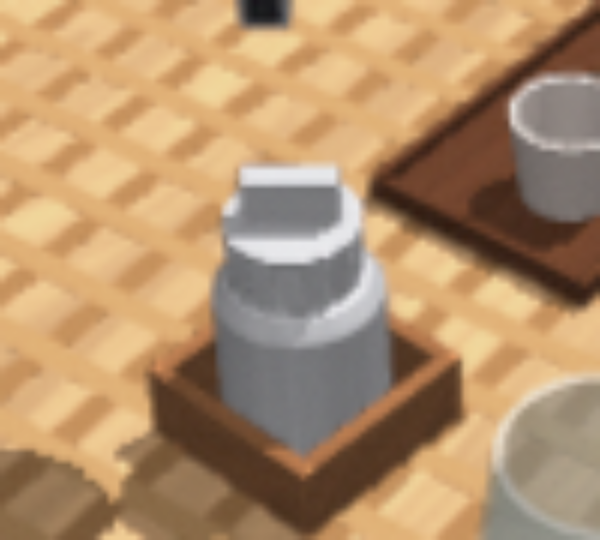

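The cap sits low and level, with its disc at 0.138 m (0.1383 expected), and the gripper is clear. Handing in.

```bash
python3 -c "
from workcell import ctrl
print(ctrl.close_job(), ctrl.get_state()['time_s'])"
```

```text
the job is handed in; nothing more can be done
the job is handed in; nothing more can be done
```

The cap is screwed home on the caddy, the gripper has let go, and the job was handed in at about 20 s of the 72 s allowed.

**What I did:** I took the silver cap from the left place on the tray and set it on the neck, where it first landed on a post top. Turning anticlockwise, it slid onto the ridge and dropped into the thread start after about 75°. I then turned it 71.5° clockwise to the stop, keeping the force at about 5 N. The highest wrist force I read while cap and caddy touched was about 13 N, against the 35 N limit.

**Last checks:**

| Check | Measured | Expected |
|---|---|---|
| Height of the tool with the cap at its stop | 0.1087 m | 0.1086 m |
| Height of the cap's flat top, by depth image | 0.1376–0.1384 m | 0.1383 m |
| Cap centre against caddy centre | within about 1 mm | within 4 mm |

The cups and the other things look unmoved and upright in the final picture; I did not measure them again.

**What disagreed:**
- **Fingertips:** they sit about 35 mm behind the reported TCP when shut. I found this by closing the fingers just above the bar, and corrected for it before the grasp.
- **Tilt:** a rough plane fit to the cap's top gave about 0.04 rad, which is under the 0.06 limit. I think points from the side wall and bar skewed it, since the cap looks level in the picture.
- **Grip bar height:** the final depth check was spoiled by stray pixels (it read 0.65 m), so it confirms nothing.
- **Wrist torque:** its sign was unclear. I judged the stop from the steadily rising torque, the angle turned and the height.

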